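# Pack the guide pillars into their carrier

### The arm

A 6-joint arm with a two-finger parallel gripper is mounted at the origin on a cart in front of the work surface, level with it; the furniture and walls round the work are solid. World frame = base frame: x ahead of the robot, y to its left, z up, the work surface at z = 0. Lengths are in mm, angles in degrees, forces in N, time in s.
With the tool pointing down it reaches from about 300 to 750 mm from the base axis. Payload 8.5 kg.
Tool frame: the origin (TCP) lies midway between the tips of the shut fingers; the grasp point (between the pads) lies arm.grasp_offset behind it (arm.grasp_offset is the distance from the TCP to the grasp point, in mm); z points along the fingers, y is the direction in which the jaws open and shut (so a half turn about z gives the same grasp; the last joint's range is limited). The gripper opens to 85 mm and grips with 20 to 120 N. Pads are 22 mm wide; open, the fingers measure 114 mm over their backs; the gripper's body (76 mm by 85 mm) begins 54 mm behind the grasp point. The pads swing forward as they close: fully open they stand 13 mm farther back than shut.
Start: joints at [59.456, 21.807, 74.336, -0, 83.858, -12.336], TCP at [171.854, 522.443, 231.322] pointing down, gripper open.
Joint ranges: [-178.18, 178.18], [-50.72, 133.34], [12.68, 142.11], [-81.47, 261.47], [9.98, 163.14], [-165.26, 165.26]. Speed limits (degrees/s): [136.94, 136.94, 180, 180, 180, 180].

### API

Orientations are given as a 3x3 rotation matrix whose columns are the frame's x, y, z axes.
In Python, from bench import arm, readout, viewer, order gives the robot as it stands. Calls block until the motion is done:
- arm.goto(position, orientation): joint-space move of the TCP to a pose.
- arm.movel(position, rot=None, rate=150, guard=None): straight line of the TCP; rot=None keeps the orientation; rate is the mean speed in mm/s. With guard (N) it stops when the force on the tool has changed by that much, and returns True; else False.
- arm.move_joints(angles): joint-space move.
- arm.grip(opening, grip_force=None): finger opening in mm; grip_force is the grip in N (None keeps the last); returns when the fingers have stopped.
- arm.wait(seconds).
- arm.inverse_kinematics(position, orientation): joint angles nearest the present ones, or None.
- readout.read_state(): the state.
- viewer.grab_frame(name): name is "side" or "top" or "wrist"; returns the picture (400x640x3 uint8, red, green, blue); there is no depth.
- viewer.camera_params(name): a dict with "vertical_fov" (degrees; the focal length in pixels is half the picture's height over the tangent of half this angle, whatever the lens; pixels are square), "cx", "cy" (the principal point, pixels), "T" (4x4, takes a point from camera to world coordinates). Camera axes: x right, y up, looking along -z (the intrinsics and any distortion apply to the point x, -y, -z); pixel columns grow to the right and rows downward; lengths in mm; the calibration is good to about 2 mm. The wrist camera is an equidistant fisheye: a pixel r from the principal point sees the ray r / f radians off the axis. A picture is of the moment at which its call begins: read the wrist's pose just before it. camera_params takes no time and is no camera call; for the wrist camera it gives the pose at the moment of the call.
A pose or a line that the arm cannot do raises arm.IKError and nothing moves.
- order.job_done(): hands the job in, once; it reports no verdict.
The state is a dict: "time_s": time; "q": joint angles; "qvel": joint speeds; "joint_torque": joint torques, N m; "position": TCP position; "orientation": TCP orientation; "ft_force": force on the tool from outside, world axes, zero at the start; "wrist_torque": the same for the moment, N m; "opening": finger opening in mm.
Only numpy, scipy, OpenCV 4.12 (cv2) and the standard library are available. Lean on these libraries where they do the work, as an engineer would, in place of code of your own. Each camera call takes 0.05 s, during which the arm holds its last target.

### The job

The die-set guide pillars have drained in the white stand, some spigot up and some spigot down; pack them into the empty seats of the carrier and leave the one already there seated. Swing the keeper open, draw each pillar out by its upper end, lay it in the inclined V-rest and let go, take it again across the middle, and lay it flat in a free seat with its spigot in the comb slot. When all are packed, swing the keeper fully down over them.

Things in the scene. Friction and masses are not known exactly. Their poses are not given: they have to be found in the camera images.
- stand: white drilled draining stand, fixed: block 56 mm (x) by 192 mm (y) on a thin foot plate, top 72 mm above its underside, where the origin lies (centre), z up. Four upright bores 21 mm wide in a row at y = -69, -23, +23, +69 mm, floors 10 mm above the underside; pillars stand in them with a little play and must be drawn straight up
- pillar_0: loose ground steel guide pillar, 0.28 kg: round body 18 mm thick, 150 mm long, then a thinner spigot 11 mm thick, 24 mm long, at one end (174 mm in all). Origin on the axis at the centre of the plain end; x axis along the pillar, out of the spigot end. Starts standing in a bore of the stand, spigot up: 88 mm of its body and above that the spigot show. May be absent
- pillar_1: a guide pillar of the same sizes as pillar_0; origin on the axis at the centre of the plain end; x axis along the pillar, out of the spigot end. Starts standing in a bore of the stand, spigot up: 88 mm of its body and above that the spigot show. May be absent
- pillar_2: a guide pillar of the same sizes as pillar_0; origin on the axis at the shoulder, where body meets spigot; x axis along the pillar, out of the spigot end. Starts standing in a bore of the stand, spigot down: the plain end with 112 mm of the body show. May be absent
- pillar_3: a guide pillar of the same sizes as pillar_0; origin on the axis at the shoulder, where body meets spigot; x axis along the pillar, out of the spigot end. Starts standing in a bore of the stand, spigot down: the plain end with 112 mm of the body show. May be absent
- v_rest: inclined V-rest, loose, 1.9 kg, grey base 122 (x) by 88 mm; origin under the base's middle, z up. Holds a pillar at 45 degrees in its x-z plane, rising to +x; the axis of a lying pillar starts at the stop plate at (x, z) = (-55, 46) mm and runs along (1, 1)/sqrt 2. Either end may rest on the stop
- rest_stop (a point): on the axis of a pillar lying in the V-rest, at the face of the stop plate, where the pillar's lower end rests. From here along the axis two steel 90-degree V saddles, 54 mm wide, stand at 27 to 37 and 94 to 104 mm; between and above them both sides are open for fingers, the bed being 30 mm under the axis
- rest_low (a point): on the same axis of the V-rest, 24 mm up from the stop: the shoulder's place when a pillar lies there spigot down. A tall press stands beyond the V-rest to the right of the stand: keep the arm clear of it
- carrier: open pillar carrier, fixed: base 10 mm thick, 194 mm (x, -93 to +101) by 222 mm (y); origin on its underside, z up. Seats lie along x, 45 mm high. Black 90-degree V saddle walls at x = -65 to -55 and +54 to +62 mm, tops at 50 mm; comb at +78 to +86 mm, top at 61 mm; tail wall, inner face at -84 mm, top at 57 mm. Open for fingers between the saddle walls
- seat_0 (a point): middle of seat 0 for a shoulder: carrier x = +72 (+66 to +78 is free play), y = -74, z = 45 mm. A seated pillar lies along x in both saddle walls and points its spigot to +x through an open-topped comb slot 15 mm wide, too narrow for the 18 mm body
- seat_1 (a point): the same for seat 1, at carrier y = -30 mm
- seat_2 (a point): the same for seat 2, at carrier y = +30 mm
- seat_3 (a point): the same for seat 3, at carrier y = +74 mm
- keeper (a joint): hinge of the carrier's keeper, a steel hoop with rubber sleeves that lies across the seated pillars: 0 = fully down, 1.65 rad = fully open. Stiff, stays where it is left (about 4 N at the bar). Axis along the carrier's y at x = +88, z = 45 mm; growing values lift the bar and swing it over towards the carrier's +x. A pillar that is not seated keeps it from going down
- keeper_bar (a point): middle of the keeper's cross bar, round, 10 mm thick, along the carrier's y, 70 mm from the hinge axis; with the keeper down at carrier x = +20, z = 63 mm, just clear of seated pillars. Arms at y = +-103 mm. The bar is free to be pinched in its middle, where the gap between the bodies of seated pillars is 42 mm
- packed_0: a guide pillar of the same sizes, axes and origin as pillar_2 that already lies seated in the carrier at the start, and must still do so at the end. May be absent
- packed_1: a guide pillar of the same sizes, axes and origin as pillar_2 that already lies seated in the carrier at the start, and must still do so at the end. May be absent
- packed_2: a guide pillar of the same sizes, axes and origin as pillar_2 that already lies seated in the carrier at the start, and must still do so at the end. May be absent
- packed_3: a guide pillar of the same sizes, axes and origin as pillar_2 that already lies seated in the carrier at the start, and must still do so at the end. May be absent
Mind the look-alikes: they are no part of the job. What is shaped like the pillar_0 but blue, orange or turquoise is not meant.

How it is judged (in metres and radians):
On the way, in this order (a step that is already met when the one before it is completed fails the run):
1. the keeper is swung open (past 1.3 rad) (value of joint keeper above 1.3 rad), for 0.2 s.
2. a pillar lies in the V-rest, let go (((distance between pillar_0 and rest_stop below 0.02 m and angle between pillar_0's own x axis and vertical between 0.66 and 0.91 rad and contact force between pillar_0 and the fingers below 0.1 N and linear speed of pillar_0 below 0.03 m/s) or (distance between pillar_1 and rest_stop below 0.02 m and angle between pillar_1's own x axis and vertical between 0.66 and 0.91 rad and contact force between pillar_1 and the fingers below 0.1 N and linear speed of pillar_1 below 0.03 m/s) or (distance between pillar_2 and rest_low below 0.02 m and angle between pillar_2's own x axis and vertical between 2.23 and 2.48 rad and contact force between pillar_2 and the fingers below 0.1 N and linear speed of pillar_2 below 0.03 m/s) or (distance between pillar_3 and rest_low below 0.02 m and angle between pillar_3's own x axis and vertical between 2.23 and 2.48 rad and contact force between pillar_3 and the fingers below 0.1 N and linear speed of pillar_3 below 0.03 m/s))), for 0.2 s.
3. a pillar from the stand lies seated in the carrier, spigot in its slot, let go ((((x of pillar_0 in the frame of carrier between -0.088 and -0.068 m and z of pillar_0 in the frame of carrier between 0.04 and 0.0495 m and y of pillar_0 in the frame of carrier between -0.083 and 0.083 m and angle between the x axis of pillar_0 and the x axis of carrier, either way round below 0.05 rad) and contact force between pillar_0 and the fingers below 0.1 N) or ((x of pillar_1 in the frame of carrier between -0.088 and -0.068 m and z of pillar_1 in the frame of carrier between 0.04 and 0.0495 m and y of pillar_1 in the frame of carrier between -0.083 and 0.083 m and angle between the x axis of pillar_1 and the x axis of carrier, either way round below 0.05 rad) and contact force between pillar_1 and the fingers below 0.1 N) or ((x of pillar_2 in the frame of carrier between 0.062 and 0.082 m and z of pillar_2 in the frame of carrier between 0.04 and 0.0495 m and y of pillar_2 in the frame of carrier between -0.083 and 0.083 m and angle between the x axis of pillar_2 and the x axis of carrier, either way round below 0.05 rad) and contact force between pillar_2 and the fingers below 0.1 N) or ((x of pillar_3 in the frame of carrier between 0.062 and 0.082 m and z of pillar_3 in the frame of carrier between 0.04 and 0.0495 m and y of pillar_3 in the frame of carrier between -0.083 and 0.083 m and angle between the x axis of pillar_3 and the x axis of carrier, either way round below 0.05 rad) and contact force between pillar_3 and the fingers below 0.1 N))), for 0.2 s.
4. another pillar lies in the V-rest, let go (((distance between pillar_0 and rest_stop below 0.02 m and angle between pillar_0's own x axis and vertical between 0.66 and 0.91 rad and contact force between pillar_0 and the fingers below 0.1 N and linear speed of pillar_0 below 0.03 m/s) or (distance between pillar_1 and rest_stop below 0.02 m and angle between pillar_1's own x axis and vertical between 0.66 and 0.91 rad and contact force between pillar_1 and the fingers below 0.1 N and linear speed of pillar_1 below 0.03 m/s) or (distance between pillar_2 and rest_low below 0.02 m and angle between pillar_2's own x axis and vertical between 2.23 and 2.48 rad and contact force between pillar_2 and the fingers below 0.1 N and linear speed of pillar_2 below 0.03 m/s) or (distance between pillar_3 and rest_low below 0.02 m and angle between pillar_3's own x axis and vertical between 2.23 and 2.48 rad and contact force between pillar_3 and the fingers below 0.1 N and linear speed of pillar_3 below 0.03 m/s))), for 0.2 s.
At the end, for the whole second after the job is handed in: every pillar present lies in a seat of the carrier with its spigot through the comb slot (shoulder 62 to 82 mm along the carrier's x, axis height 40 to 49.5 mm, within 0.05 rad of the carrier's x axis), at rest, and the keeper is down (below 0.09 rad) (x of pillar_0 in the frame of carrier between -0.088 and -0.068 m and z of pillar_0 in the frame of carrier between 0.04 and 0.0495 m and y of pillar_0 in the frame of carrier between -0.083 and 0.083 m and angle between the x axis of each of pillar_0, pillar_1, pillar_2, pillar_3, packed_0, packed_1, packed_2, packed_3 and the x axis of carrier, either way round below 0.05 rad and x of pillar_1 in the frame of carrier between -0.088 and -0.068 m and z of pillar_1 in the frame of carrier between 0.04 and 0.0495 m and y of pillar_1 in the frame of carrier between -0.083 and 0.083 m and x of pillar_2 in the frame of carrier between 0.062 and 0.082 m and z of pillar_2 in the frame of carrier between 0.04 and 0.0495 m and y of pillar_2 in the frame of carrier between -0.083 and 0.083 m and x of pillar_3 in the frame of carrier between 0.062 and 0.082 m and z of pillar_3 in the frame of carrier between 0.04 and 0.0495 m and y of pillar_3 in the frame of carrier between -0.083 and 0.083 m and x of packed_0 in the frame of carrier between 0.062 and 0.082 m and z of packed_0 in the frame of carrier between 0.04 and 0.0495 m and y of packed_0 in the frame of carrier between -0.083 and 0.083 m and x of packed_1 in the frame of carrier between 0.062 and 0.082 m and z of packed_1 in the frame of carrier between 0.04 and 0.0495 m and y of packed_1 in the frame of carrier between -0.083 and 0.083 m and x of packed_2 in the frame of carrier between 0.062 and 0.082 m and z of packed_2 in the frame of carrier between 0.04 and 0.0495 m and y of packed_2 in the frame of carrier between -0.083 and 0.083 m and x of packed_3 in the frame of carrier between 0.062 and 0.082 m and z of packed_3 in the frame of carrier between 0.04 and 0.0495 m and y of packed_3 in the frame of carrier between -0.083 and 0.083 m and linear speed of each of pillar_0, pillar_1, pillar_2, pillar_3, packed_0, packed_1, packed_2, packed_3 below 0.02 m/s and value of joint keeper below 0.09 rad); the robot touches nothing.
Of pillar_0, pillar_1, pillar_2, pillar_3 only 2 to 3 are there at a start; the rules pass over those that are not, and their reading is None.
Of packed_0, packed_1, packed_2, packed_3 only 1 to 1 are there at a start; the rules pass over those that are not, and their reading is None.
At some moment in a run one of v_rest may be knocked a few centimetres aside while the robot is not near it.
It also fails if it takes over 210 s, if anything falls off the work surface, if the arm or the gripper's body presses on something with over 40 N, if the wrist force passes 120 N, or if a joint passes its speed limit or range.

## Working session

There is one attempt and no reset: what is moved stays moved. The work goes in short steps, each a Python script; the robot and the scene stay as the last script left them, time stands still between calls to the robot, and variables do not carry over. Pictures are saved under pics/ and viewed, and the job is handed in when it is done.

```bash
ls; mkdir -p pics
python3 - <<'E'
from bench import arm, readout, viewer, order
import cv2
s=readout.read_state(); print(s['time_s'],s['q'],s['position'],s['opening'],arm.grasp_offset)
for n in ['side','top','wrist']:
    p=viewer.camera_params(n); print(n,p)
    im=viewer.grab_frame(n); cv2.imwrite(f'pics/a_{n}.png',im[:,:,::-1])
E
```

```text
pics
0.0 [ 5.94552018e+01  2.18389254e+01  7.43864197e+01  2.09360000e-03
  8.38572596e+01 -1.23366535e+01] [171.70254602 522.1937861  230.72132146] 85.21378203823687 18.700000000000003
side {'vertical_fov': 46.516928918505684, 'cx': 319.55125151176696, 'cy': 192.2221753607723, 'T': array([[ 9.99080867e-01,  2.02500719e-02, -3.77803565e-02,
         4.71871623e+02],
       [-4.27087376e-02,  5.45481383e-01, -8.37034064e-01,
        -6.76343532e+02],
       [ 3.65848118e-03,  8.37878270e-01,  5.45844868e-01,
         6.11468622e+02],
       [ 0.00000000e+00,  0.00000000e+00,  0.00000000e+00,
         1.00000000e+00]])}
top {'vertical_fov': 56.29243563508615, 'cx': 318.1053320497646, 'cy': 198.25231485885777, 'T': array([[-1.61127872e-02,  9.87911499e-01, -1.54179271e-01,
         3.81334206e+02],
       [-9.99802887e-01, -1.41300217e-02,  1.39474015e-02,
         1.98158397e+02],
       [ 1.16002419e-02,  1.54373612e-01,  9.87944443e-01,
         9.07052287e+02],
       [ 0.00000000e+00,  0.00000000e+00,  0.00000000e+00,
         1.00000000e+00]])}
wrist {'vertical_fov': 65.70646984690485, 'cx': 318.29666445912056, 'cy': 198.78122653822084, 'T': array([[ 3.13120028e-01, -9.12924604e-01, -2.61771878e-01,
         1.06898299e+02],
       [ 9.49711810e-01,  3.00460833e-01,  8.81519498e-02,
         5.44617043e+02],
       [-1.82388725e-03, -2.76209985e-01,  9.61095582e-01,
         3.74627667e+02],
       [ 0.00000000e+00,  0.00000000e+00,  0.00000000e+00,
         1.00000000e+00]])}
```

View pics/a_side.png

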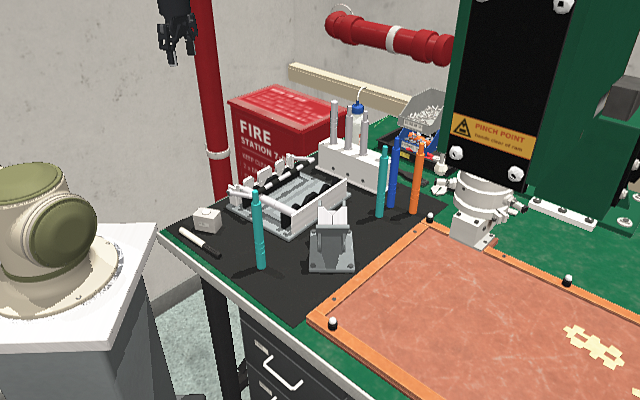

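View pics/a_top.png

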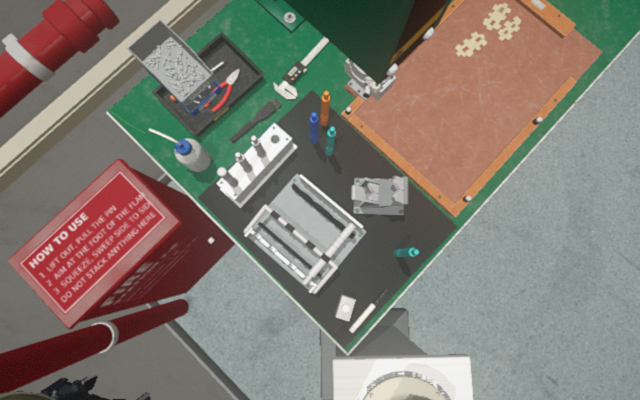

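View pics/a_wrist.png

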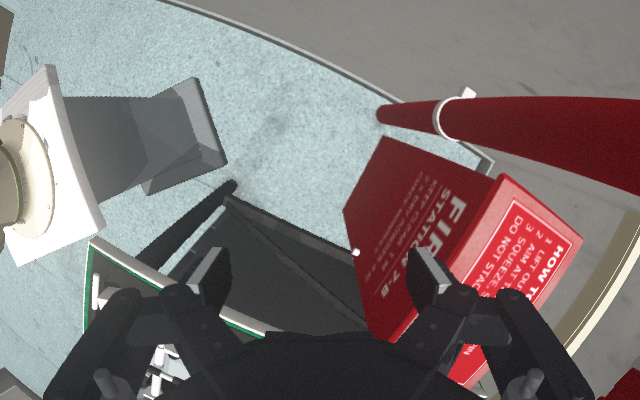

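```bash
cat > h.py <<'E'
import numpy as np, cv2
def fpx(p): return 200/np.tan(np.radians(p['vertical_fov']/2))
def ray(p,u,v,fish=False):
    f=fpx(p); a=np.array([(u-p['cx'])/f,(v-p['cy'])/f])
    if fish:
        r=np.hypot(*a); d=np.array([a[0]/r*np.sin(r),-a[1]/r*np.sin(r),-np.cos(r)])
    else: d=np.array([a[0],-a[1],-1.0])
    T=p['T']; return T[:3,3],T[:3,:3]@(d/np.linalg.norm(d))
def onz(p,u,v,z,fish=False):
    o,d=ray(p,u,v,fish); return o+d*(z-o[2])/d[2]
def proj(p,P,fish=False):
    P=np.atleast_2d(P); T=p['T']; c=(P-T[:3,3])@T[:3,:3]; f=fpx(p)
    x,y,z=c[:,0],-c[:,1],-c[:,2]
    if fish:
        rho=np.hypot(x,y); th=np.arctan2(rho,z); return np.c_[p['cx']+f*th*x/rho,p['cy']+f*th*y/rho]
    return np.c_[p['cx']+f*x/z,p['cy']+f*y/z]
def tri(obs):
    A=np.zeros((3,3));b=np.zeros(3)
    for o,d in obs:
        M=np.eye(3)-np.outer(d,d);A+=M;b+=M@o
    X=np.linalg.solve(A,b); return X,[np.linalg.norm((np.eye(3)-np.outer(d,d))@(X-o)) for o,d in obs]
def crop(im,x0,y0,x1,y1,name,w=800):
    c=im[y0:y1,x0:x1,::-1]; s=min(800/(x1-x0),600/(y1-y0)); 
    c=cv2.resize(c,None,fx=s,fy=s,interpolation=cv2.INTER_CUBIC)
    for x in range((x0+19)//20*20,x1,20):
        X=int((x-x0)*s); cv2.line(c,(X,0),(X,6),(0,0,255),1); cv2.putText(c,str(x),(X,16),0,.35,(0,0,255),1)
    for y in range((y0+19)//20*20,y1,20):
        Y=int((y-y0)*s); cv2.line(c,(0,Y),(6,Y),(0,0,255),1); cv2.putText(c,str(y),(8,Y+4),0,.35,(0,0,255),1)
    cv2.imwrite(name,c)
E
python3 - <<'E'
import cv2; from h import *
t=cv2.imread('pics/a_top.png')[:,:,::-1]; s=cv2.imread('pics/a_side.png')[:,:,::-1]
crop(t,200,110,360,230,'pics/b_t1.png'); crop(t,230,160,430,310,'pics/b_t2.png'); crop(s,220,80,380,200,'pics/b_s1.png'); crop(s,210,150,370,270,'pics/b_s2.png')
E
```

```text
(no output)
```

View pics/b_t1.png

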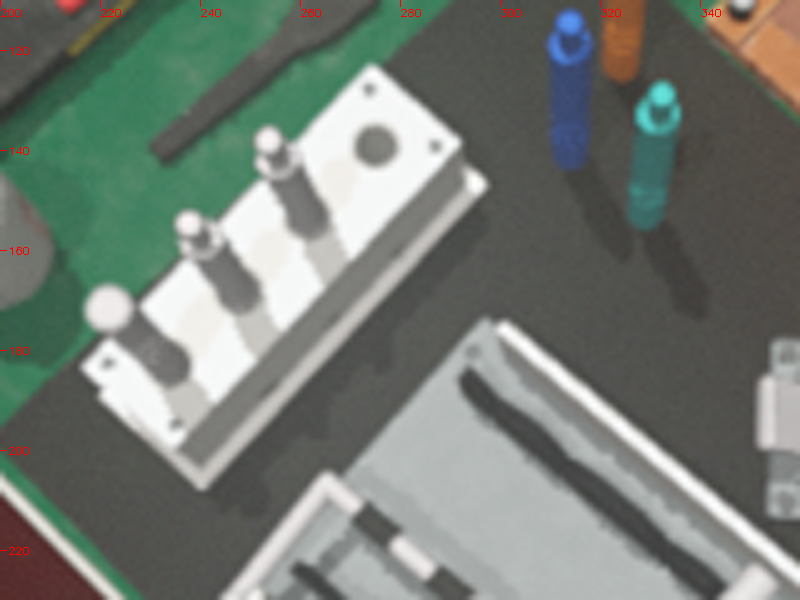

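View pics/b_t2.png

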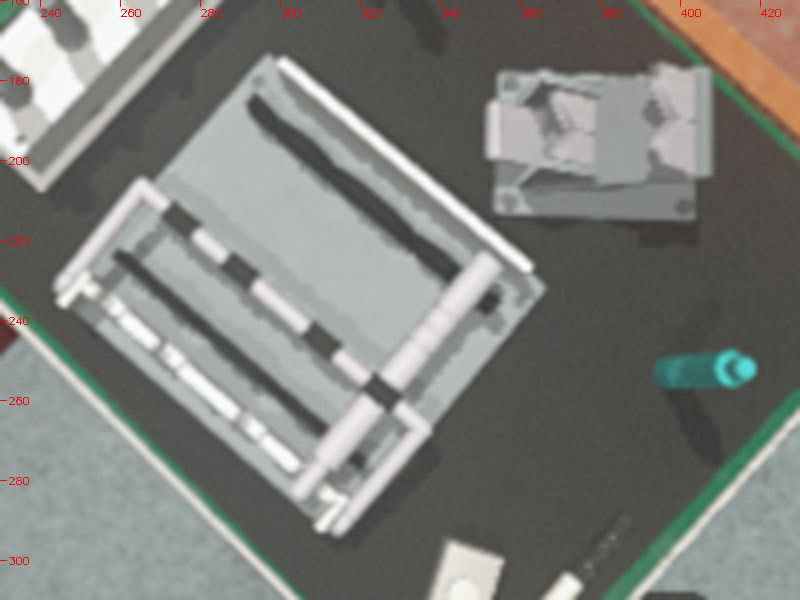

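View pics/b_s1.png

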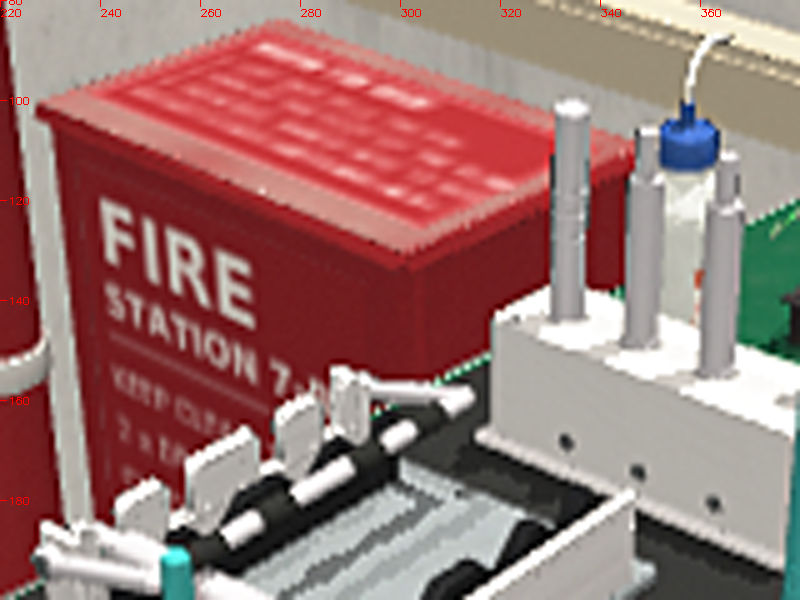

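View pics/b_s2.png

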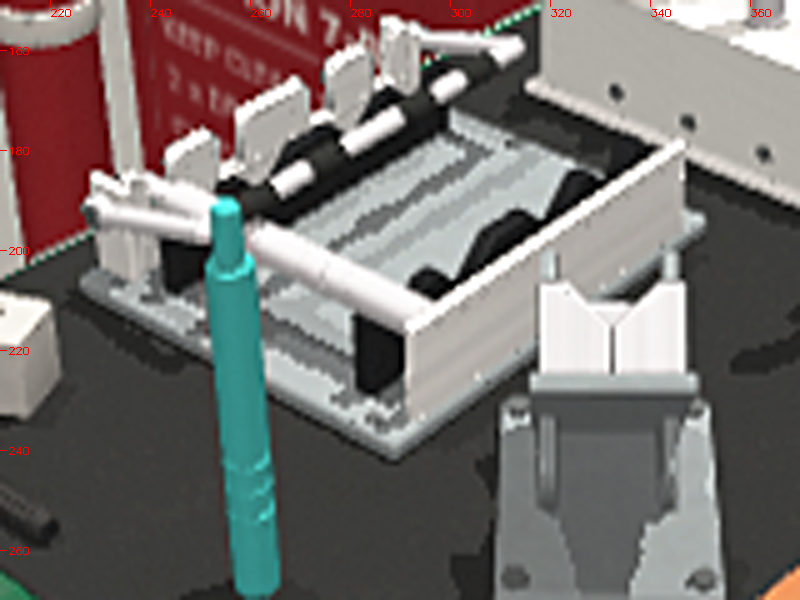

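Run:
```python
from bench import viewer; from h import *
t=viewer.camera_params('top'); s=viewer.camera_params('side')
c1=lambda x,y:(200+x/5,110+y/5); c2=lambda x,y:(230+x/4,160+y/4); s1=lambda x,y:(220+x/5,80+y/5); s2=lambda x,y:(210+x/5,150+y/5)
print('stand top corners')
P=[onz(t,*c1(*q),72) for q in [(370,65),(460,145),(180,450),(85,367)]]
for a in P: print(a.round(1))
print([np.linalg.norm(P[i]-P[(i+1)%4]).round(1) for i in range(4)], np.mean(P,axis=0))
print('empty bore',onz(t,*c1(377,146),72))
print('pillar tips', onz(t,*c1(108,307),184),onz(t,*c1(188,222),184),onz(t,*c1(267,139),184))
for a,b in [((108,307),(572,105)),((188,222),(648,130)),((267,139),(730,155))]:
    print(tri([ray(t,*c1(*a)),ray(s,*s1(*b))]))
print('carrier base corners z=10')
for q in [(270,55),(545,288),(335,535)]: print(onz(t,*c2(*q),10))
print('tail wall top',onz(t,*c2(282,60),57),onz(t,*c2(532,268),57))
print('keeper bar ends',onz(t,*c2(143,185),63),onz(t,*c2(425,428),63))
print('packed ends',onz(t,*c2(488,260),50),onz(t,*c2(305,490),50))
print('rest base corners z~8'); 
for q in [(500,72),(495,213),(695,217),(710,70)]: print(onz(t,*c2(*q),8))
```

```text
stand top corners
[690.6 286.3  72. ]
[651.4 244.6  72. ]
[510.3 371.5  72. ]
[549.  415.1  72. ]
[np.float64(57.3), np.float64(189.7), np.float64(58.3), np.float64(191.4)] [600.34993558 329.36857728  72.        ]
empty bore [651.41428995 282.99960452  72.        ]
pillar tips [550.53849404 377.57091675 184.        ] [584.74046691 346.65988065 184.        ] [618.64748379 315.65852611 184.        ]
(array([552.36395244, 377.59141395, 184.49255752]), [np.float64(1.8899935046083547), np.float64(1.8899935046082517)])
(array([586.35465351, 346.73965307, 184.07132495]), [np.float64(1.5732012440742738), np.float64(1.573201244074306)])
(array([620.74306537, 315.72852074, 184.05607441]), [np.float64(2.0086936206989217), np.float64(2.0086936206989696)])
carrier base corners z=10
[582.86145722 235.04433108  10.        ]
[437.75722294  71.3369206   10.        ]
[295.78126124 199.30211821  10.        ]
tail wall top [569.23935853 226.17040678  57.        ] [446.2749243   84.98448493  57.        ]
keeper bar ends [496.3553552  305.59089194  63.        ] [357.83876117 148.40518853  63.        ]
packed ends [451.78771785 109.19749256  50.        ] [324.41855085 215.70227839  50.        ]
rest base corners z~8
[570.71974929  93.97337719   8.        ]
[483.64914376  99.73750222   8.        ]
[479.4180083  -21.54551735   8.        ]
[570.20897775 -35.49710234   8.        ]
```

```bash
cat >> h.py <<'E'
def Rz(a): a=np.radians(a); c,s=np.cos(a),np.sin(a); return np.array([[c,-s,0],[s,c,0],[0,0,1.]])
def frame(z,y):
    z=np.array(z,float);z/=np.linalg.norm(z);y=np.array(y,float);y-=z*(y@z);y/=np.linalg.norm(y)
    return np.c_[np.cross(y,z),y,z]
CAR=np.array([441.5,214.3,0]); CYAW=138.55
def car(p): return CAR+Rz(CYAW)@np.array(p,float)
def cdir(d): return Rz(CYAW)@np.array(d,float)
E
python3 - <<'E'
from bench import arm,readout,viewer; from h import *
s=readout.read_state();R=np.array(s['orientation']);p=np.array(s['position']);T=viewer.camera_params('wrist')['T']
print('tool R',R.round(3)); print('cam in tool',(R.T@(T[:3,3]-p)).round(1),(R.T@T[:3,:3]).round(3))
for sg in (1,-1):
  Rk=frame([0,0,-1],cdir([sg,0,0]))
  for a in [0,.5,1,1.5,1.6]:
    th=np.radians(165.2)-a
    b=car([88+70*np.cos(th),0,45+70*np.sin(th)]); q=arm.inverse_kinematics(b-[0,0,0]+[0,0,-18.7],Rk); print(sg,a,b.round(0),None if q is None else np.round(q))
# rest
for yaw in (-88,-95):
  Rr=Rz(yaw); O=np.array([526,34,0.])
  ax=Rr@np.array([1,0,1])/2**.5; n=Rr@np.array([-1,0,1])/2**.5; lat=Rr@np.array([0,1.,0]); st=O+Rr@np.array([-55,0,46])
  for sg in (1,-1):
    q=arm.inverse_kinematics(st+ax*(135-18.7),frame(-ax,sg*lat)); q2=arm.inverse_kinematics(st+ax*72-n*18.7,frame(-n,sg*lat)); q3=arm.inverse_kinematics(st+ax*72+n*(80-18.7),frame(-n,sg*lat))
    print('rest',yaw,sg,[None if k is None else np.round(k) for k in (q,q2,q3)])
E
```

```text
tool R [[-0.95   0.312 -0.001]
 [ 0.312  0.95  -0.001]
 [ 0.    -0.001 -1.   ]]
cam in tool [  68.6    0.8 -143.9] [[-0.001  0.961  0.276]
 [ 1.     0.001  0.001]
 [ 0.001  0.276 -0.961]]
1 0 [426. 228.  63.] [  14.   29.  100.   -0.   51. -125.]
1 0.5 [414. 239.  93.] [  16.   26.   99.   -0.   56. -123.]
1 1 [392. 258. 112.] [  19.   23.   99.   -0.   58. -120.]
1 1.5 [366. 281. 114.] [  23.   22.  100.   -0.   58. -116.]
1 1.6 [361. 286. 112.] [  24.   22.  100.   -0.   57. -115.]
-1 0 [426. 228.  63.] [ 14.  29. 100.  -0.  51.  55.]
-1 0.5 [414. 239.  93.] [16. 26. 99. -0. 56. 57.]
-1 1 [392. 258. 112.] [19. 23. 99. -0. 58. 60.]
-1 1.5 [366. 281. 114.] [ 23.  22. 100.  -0.  58.  64.]
-1 1.6 [361. 286. 112.] [ 24.  22. 100.  -0.  57.  65.]
rest -88 1 [array([-30.,  34.,  87.,  37.,  88., -43.]), array([ 10.,  37.,  89., -48.,  70.,  32.]), array([ 15.,  34.,  83., -44.,  80.,  28.])]
rest -88 -1 [array([-30.,  34.,  87.,  37.,  88., 137.]), array([  10.,   37.,   89.,  -48.,   70., -148.]), array([  15.,   34.,   83.,  -44.,   80., -152.])]
rest -95 1 [array([-32.,  32.,  91.,  40.,  83., -41.]), array([  9.,  39.,  86., -45.,  75.,  34.]), array([ 15.,  36.,  78., -42.,  85.,  31.])]
rest -95 -1 [array([-32.,  32.,  91.,  40.,  83., 139.]), array([   9.,   39.,   86.,  -45.,   75., -146.]), array([  15.,   36.,   78.,  -42.,   85., -149.])]
```

Run:
```python
from bench import arm,readout,viewer; from h import *
Rk=frame([0,0,-1],cdir([-1,0,0]))
print('tool x',Rk[:,0])
q=arm.inverse_kinematics([470,150,290],Rk); print(q)
arm.goto([470,150,290],Rk); arm.grip(30,60)
p=viewer.camera_params('wrist'); im=viewer.grab_frame('wrist'); np.save('w1.npy',p['T'])
cv2.imwrite('pics/c_w1.png',im[:,:,::-1]); print(readout.read_state()['time_s'],p['T'])
```

```text
tool x [0.66196621 0.74953368 0.        ]
[ 3.92217697e+00  1.38610703e+01  7.63120323e+01 -2.54444375e-14
  8.98268974e+01  4.53721770e+01]
2.525 [[ 7.49133272e-01  6.36957309e-01  1.81892077e-01  5.17779094e+02]
 [-6.62418467e-01  7.19899281e-01  2.07236098e-01  2.02818070e+02]
 [ 1.05657216e-03 -2.75736127e-01  9.61232788e-01  4.33824916e+02]
 [ 0.00000000e+00  0.00000000e+00  0.00000000e+00  1.00000000e+00]]
```

View pics/c_w1.png

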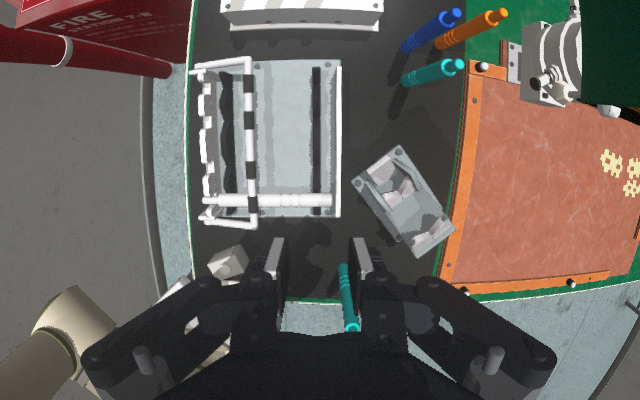

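Run:
```python
import cv2; from h import *
t=cv2.imread('pics/c_w1.png')[:,:,::-1]
crop(t,340,130,470,265,'pics/c_r.png'); crop(t,185,45,355,235,'pics/c_c.png')
```

```text
(no output)
```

View pics/c_r.png

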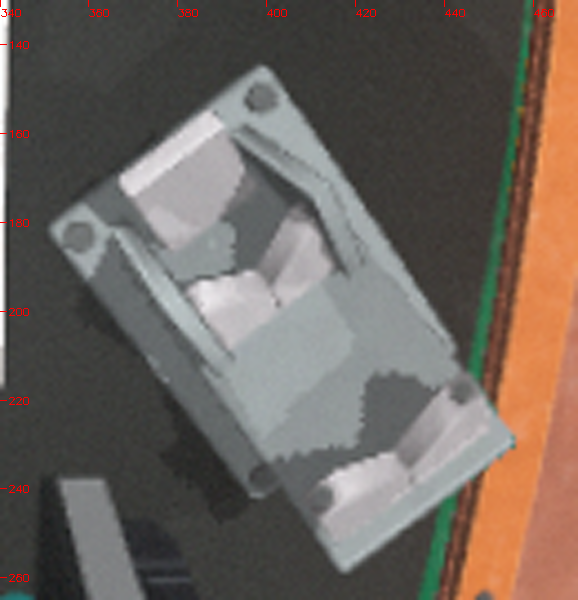

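View pics/c_c.png

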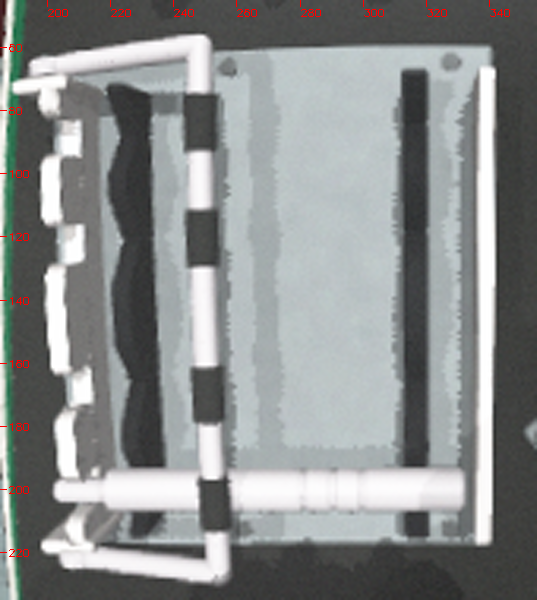

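Run:
```python
from bench import viewer; from h import *
from scipy.optimize import least_squares
p=viewer.camera_params('wrist'); p['T']=np.load('w1.npy')
cr=lambda x,y:(340+x/4.444,130+y/4.444); cc=lambda x,y:(185+x/3.158,45+y/3.158)
def fit(model,obs,x0):
    f=lambda v:(proj(p,np.array([np.r_[v[:2],0]+Rz(v[2])@m for m in model]),True)-obs).ravel()
    r=least_squares(f,x0,loss='soft_l1'); return r.x,f(r.x).reshape(-1,2).round(1)
# carrier
m=[(-93,-111,10),(-93,111,10),(-86.5,-98,57),(20,0,63)]
t=[onz(p,*cc(*q),z,True).round(1) for q,z in [((490,46),10),((492,545),10),((487,66),57),((482,545),57),((205,45),63),((216,570),63),((464,488),45),((55,490),45)]]
for a in t: print(a)
# carrier fit: base corners + bar end centers (y=+-103)
model=np.array([(-93,-111,10),(-93,111,10),(20,-103,63),(20,103,63)],float)
obs=np.array([cc(490,46),cc(492,545),cc(203,48),cc(217,565)])
print('carrier',fit(model,obs,[441,214,138.5]))
for zb in (6,10,14,18):
    C=[onz(p,*cr(*q),zb,True) for q in [(50,228),(263,65),(262,497)]]
    print(zb,[c.round(1) for c in C],np.linalg.norm(C[0]-C[1]),np.linalg.norm(C[0]-C[2]))
```

```text
[588.6 237.8  10. ]
[443.2  68.5  10. ]
[574.6 228.8  57. ]
[448.4  86.1  57. ]
[501.2 306.7  63. ]
[360.5 151.7  63. ]
[456.9 106.4  45. ]
[323.8 222.9  45. ]
carrier (array([446.08077767, 215.95228953, 138.4395519 ]), array([[ 0.7, -0. ],
       [-1.8, -0.8],
       [-0.3,  0.3],
       [ 0.6,  0.3]]))
6 [array([489. ,  98.9,   6. ]), array([575.2,  94.5,   6. ]), array([484.3, -23.8,   6. ])] 86.29644404622316 122.76769330180721
10 [array([489.3,  99.9,  10. ]), array([574.7,  95.5,  10. ]), array([484.6, -21.7,  10. ])] 85.48960516669321 121.61986213447587
14 [array([489.6, 100.8,  14. ]), array([574.1,  96.5,  14. ]), array([484.9, -19.5,  14. ])] 84.68276628716322 120.4720309671446
18 [array([489.8, 101.8,  18. ]), array([573.6,  97.5,  18. ]), array([485.2, -17.4,  18. ])] 83.87592740763311 119.32419979981331
```

```bash
sed -i 's/^CAR=.*/CAR=np.array([444.0,215.2,0]); CYAW=138.5/' h.py
python3 - <<'E'
from bench import arm,readout,viewer; from h import *
Rk=frame([0,0,-1],cdir([-1,0,0])); b=car([20,0,85])
arm.goto(b,Rk)
p=viewer.camera_params('wrist'); im=viewer.grab_frame('wrist'); np.save('w2.npy',p['T'])
t=viewer.grab_frame('top')
cv2.imwrite('pics/d_w2.png',im[:,:,::-1]); s=readout.read_state(); print(s['time_s'],s['position'],b,s['opening'])
crop(t,230,140,390,260,'pics/d_t.png')
E
```

```text
3.5167 [430.32650247 228.29395284  86.27288338] [429.02088558 228.45240096  85.        ] 30.31841116356685
```

View pics/d_w2.png

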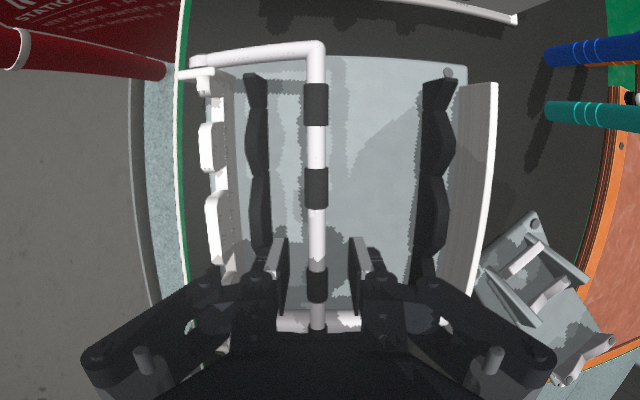

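View pics/d_t.png

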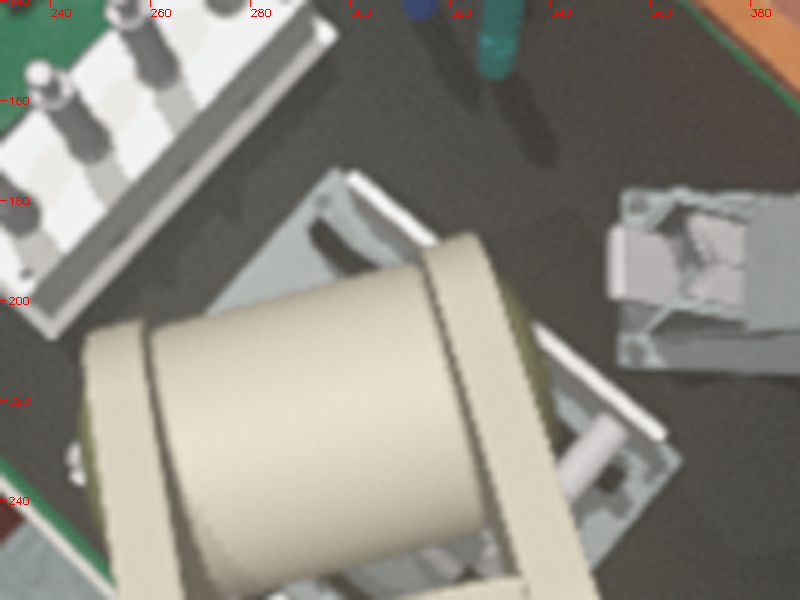

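Run:
```python
from bench import viewer,readout; from h import *
p=viewer.camera_params('wrist'); print(abs(p['T']-np.load('w2.npy')).max()); p['T']=np.load('w2.npy')
print(readout.read_state()['position'])
for u,v in [(316.5,104),(317,188),(317,285)]:
    X=onz(p,u,v,63,True); print(X.round(1),(Rz(CYAW).T@(X-CAR)).round(1))
for n,u,v,z in [('tail wall top-inner corner?',495,83,57),('base corner tail',467,66,10),('bar corner',316,48,63)]:
    X=onz(p,u,v,z,True); print(n,X.round(1),(Rz(CYAW).T@(X-CAR)).round(1))
```

```text
0.3383473638280634
[430.32650247 228.29395284  86.27288338]
[480.4 285.   63. ] [ 19.  -76.4  63. ]
[450.  250.4  63. ] [ 18.8 -30.4  63. ]
[408.6 203.8  63. ] [18.9 32.  63. ]
tail wall top-inner corner? [575.6 227.3  57. ] [-90.6 -96.2  57. ]
base corner tail [589.5 237.4  10. ] [ -94.3 -113.    10. ]
bar corner [500.6 308.2  63. ] [  19.2 -107.2   63. ]
```

```bash
sed -i 's/^CAR=.*/CAR=np.array([444.8,214.5,0]); CYAW=138.5/' h.py
python3 - <<'E'
from bench import arm,readout,viewer; from h import *
Rk=frame([0,0,-1],cdir([-1,0,0]))
print(arm.movel(car([20,0,46]),Rk,rate=80,guard=15)); arm.wait(.2)
s=readout.read_state();print(s['time_s'],s['position'],car([20,0,46]),s['ft_force'])
arm.grip(0,60); s=readout.read_state();print(s['time_s'],s['opening'],s['position'],s['ft_force'])
E
```

```text
False
4.3583 [430.0574036  227.83001512  46.45783491] [429.82088558 227.75240096  46.        ] [-0.20336411  0.70818749 -0.16838197]
4.6833 7.754027658541048 [429.05771534 228.45934871  46.0264962 ] [-3.11130399  5.29701046  0.60943456]
```

```bash
sed -i 's/^CAR=.*/CAR=np.array([444.4,214.9,0]); CYAW=138.5/' h.py
python3 - <<'E'
from bench import arm,readout,viewer; from h import *
Rk=frame([0,0,-1],cdir([-1,0,0]))
for a in [.15,.3,.5,.7,.9,1.1,1.3,1.45,1.58]:
    th=np.radians(165.2)-a
    arm.movel(car([88+70*np.cos(th),0,45+70*np.sin(th)-17]),Rk,rate=110)
    s=readout.read_state();print(a,s['ft_force'].round(1),round(s['opening'],1),round(s['time_s'],1))
arm.wait(.1); s=readout.read_state(); print((Rz(CYAW).T@(np.array(s['position'])-CAR)).round(1))
arm.grip(34)
t=viewer.grab_frame('side'); crop(t,200,120,360,240,'pics/e_s.png'); print(readout.read_state()['ft_force'])
E
```

```text
0.15 [-0.1 -1.8 -0. ] 7.4 4.9
0.3 [ 0.4 -4.3 -0.6] 7.8 5.2
0.5 [ 2.5 -8.8  3.6] 7.7 5.5
0.7 [  3.5 -14.5  11.2] 8.1 5.7
0.9 [  2.9 -20.8  21.7] 8.1 6.0
1.1 [  0.9 -12.8  26.6] 7.7 6.3
1.3 [-3.1 -2.7 22.1] 7.7 6.6
1.45 [-2.1  1.1 14.8] 7.9 6.8
1.58 [-0.7  1.4  8.7] 8.0 7.1
[106.8  -0.9  96.2]
[-0.43009725 -0.45117347 -0.16934327]
```

View pics/e_s.png

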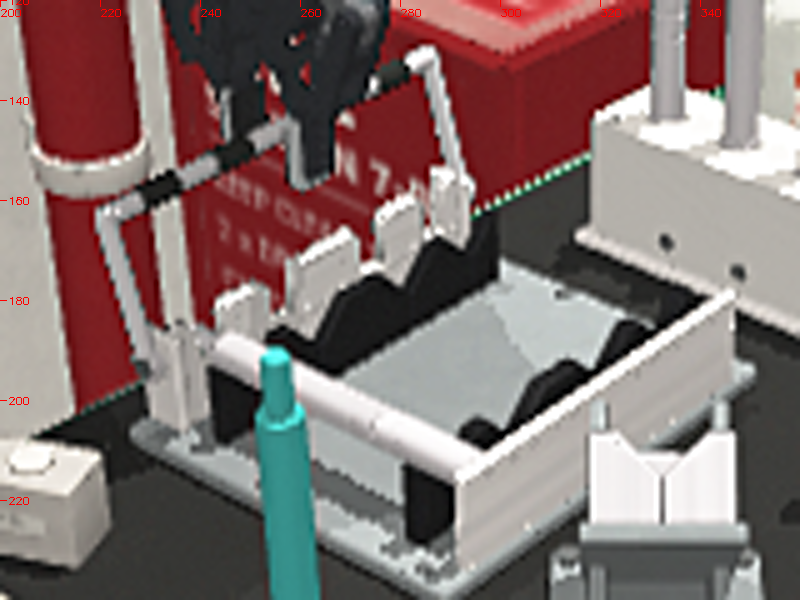

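Run:
```python
from bench import arm,readout,viewer; from h import *
u=np.array([.742,-.671,0]); jx=np.array([.671,.742,0])
arm.movel(np.array(readout.read_state()['position'])+[0,0,60],rate=200)
for sg in (1,-1):
    R=frame([0,0,-1],sg*jx); q=arm.inverse_kinematics([588,347,240],R); print(sg,R[:,0],None if q is None else np.round(q))
R=frame([0,0,-1],-jx); q=arm.inverse_kinematics([588,347,240],R)
R=frame([0,0,-1],(1 if abs(q[5])>100 else -1)*jx)
arm.goto([588,347,235],R); arm.grip(45); 
p=viewer.camera_params('wrist'); im=viewer.grab_frame('wrist'); np.save('w3.npy',p['T'])
cv2.imwrite('pics/f_w3.png',im[:,:,::-1]); s=readout.read_state(); print(s['time_s'],s['position'],s['q'])
```

```text
1 [-0.74170153  0.67073009  0.        ] [ 21.  36.  49.  -0.  96. -27.]
-1 [ 0.74170153 -0.67073009  0.        ] [ 21.  36.  49.  -0.  96. 153.]
9.7667 [587.85753707 347.00386043 235.09783236] [ 2.06415374e+01  3.58024878e+01  4.93697328e+01 -8.84435778e-04
  9.48229429e+01 -2.72290172e+01]
```

View pics/f_w3.png

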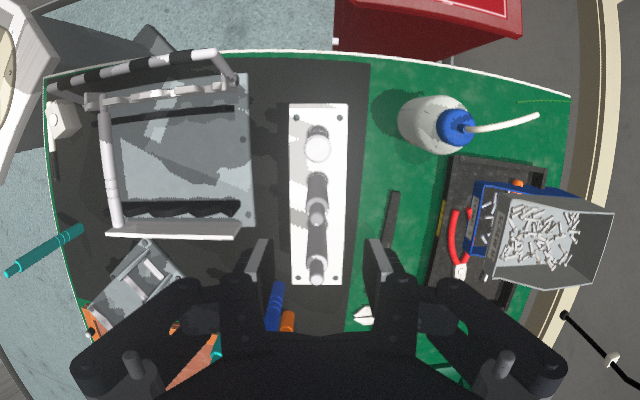

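Run:
```python
import cv2; from h import *
t=cv2.imread('pics/f_w3.png')[:,:,::-1]
crop(t,280,95,380,295,'pics/f_c.png')
```

```text
(no output)
```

View pics/f_c.png

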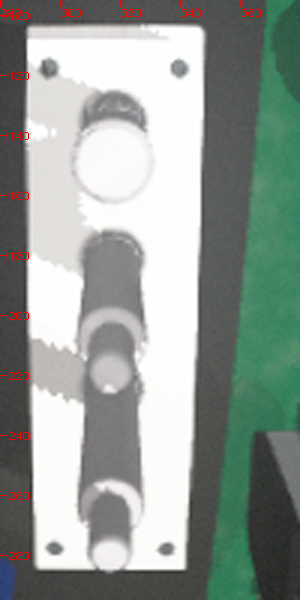

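Run:
```python
from bench import viewer,readout; from h import *
p=viewer.camera_params('wrist'); p['T']=np.load('w3.npy')
for u,v,z in [(317.3,148.3,184),(316.7,218.7,184),(316.3,279.3,184),(280+113/3,95+248/3,72),(280+112/3,95+110/3,72),(280+27/3,95+27/3,72),(280+205/3,95+27/3,72)]:
    print(onz(p,u,v,z,True).round(1))
```

```text
[554.  378.4 184. ]
[588.5 346.5 184. ]
[623.1 314.7 184. ]
[586.  349.4  72. ]
[551.2 380.4  72. ]
[512.1 378.5  72. ]
[551.1 421.6  72. ]
```

Run:
```python
from bench import viewer; from h import *
t=viewer.camera_params('top')
for n,u,v,z in [('blue base',315,142,0),('teal1 base',329,154,0),('orange base',325,124,0),('teal2 base',397,253,0),('vise near',375,92,60),('press lower edge',385,80,250),('press corner',350,75,400),('press right',440,15,300)]: print(n,onz(t,u,v,z).round(0))
s=viewer.camera_params('side')
print(tri([ray(t,371,78),ray(s,483,200)]))
```

```text
blue base [666. 191.   0.]
teal1 base [635. 156.   0.]
orange base [713. 165.   0.]
teal2 base [387.  -2.   0.]
vise near [770.  45.  60.]
press lower edge [707.  60. 250.]
press corner [641. 142. 400.]
press right [804. -34. 300.]
(array([805.64188491,  57.14431033, 100.54514583]), [np.float64(17.878666674794335), np.float64(17.87866667479437)])
```

```bash
cat >> h.py <<'E'
STU=np.array([.742,-.671,0]); STX=np.array([.671,.742,0]); RST=frame([0,0,-1],STX)
PIL={'C':(622.2,315.2),'B':(587.7,346.6),'A':(553.3,378.0)}
def rest(o,yaw):
    Rr=Rz(yaw); return dict(ax=Rr@np.array([1,0,1])/2**.5,n=Rr@np.array([-1,0,1])/2**.5,lat=Rr@np.array([0,1.,0]),st=np.r_[o,0]+Rr@np.array([-55,0,46]))
E
cat > pick.py <<'E'
import sys
from bench import arm,readout,viewer; from h import *
k=sys.argv[1]; x,y=PIL[k]
if len(sys.argv)>2: # approach from elsewhere
    arm.goto([x-60,y-60,300],RST); arm.grip(45)
arm.goto([x,y,215],RST)
print('guard',arm.movel([x,y,124],rate=120,guard=12)); arm.wait(.1)
s=readout.read_state();print(s['time_s'],s['position'],s['ft_force'].round(1))
arm.grip(0,80); s=readout.read_state();print(s['time_s'],s['opening'],s['position'],s['ft_force'].round(1))
E
python3 pick.py C
```

```text
guard False
11.0917 [622.52833032 315.42368716 125.13744331] [ 0.4 -0.2  1.4]
11.4583 16.037357527472416 [622.30771557 315.11202017 124.64205225] [-1.7 -1.   5.9]
```

```bash
cat > lift.py <<'E'
from bench import arm,readout,viewer; from h import *
s=readout.read_state(); p=np.array(s['position'])
print(arm.movel([p[0],p[1],170],rate=120,guard=25)); print(readout.read_state()['ft_force'].round(1))
arm.movel([p[0],p[1],225],rate=150)
arm.goto([470,215,325],RST)
t=viewer.grab_frame('top'); cv2.imwrite('pics/top_now.png',t[:,:,::-1]); crop(t,330,160,430,235,'pics/g_t.png')
p=viewer.camera_params('wrist'); im=viewer.grab_frame('wrist'); np.save('w4.npy',p['T'])
cv2.imwrite('pics/g_w.png',im[:,:,::-1]); s=readout.read_state(); print(s['time_s'],s['opening'],s['ft_force'].round(1),s['q'].round(0))
E
python3 lift.py
```

```text
False
[-0.5  0.5 -2.2]
13.45 16.266712771507436 [-0.1  0.1 -2.2] [ 11.  16.  68.   0.  96. -36.]
```

View pics/g_t.png

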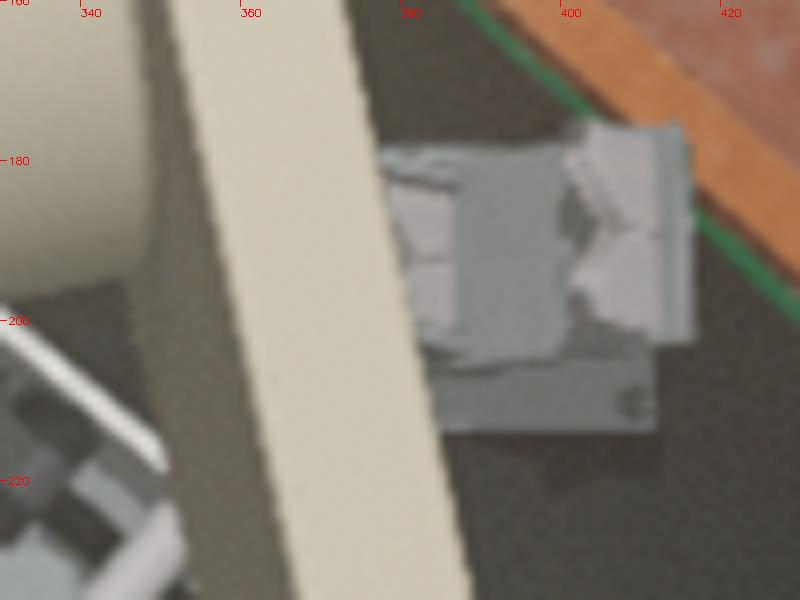

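View pics/g_w.png

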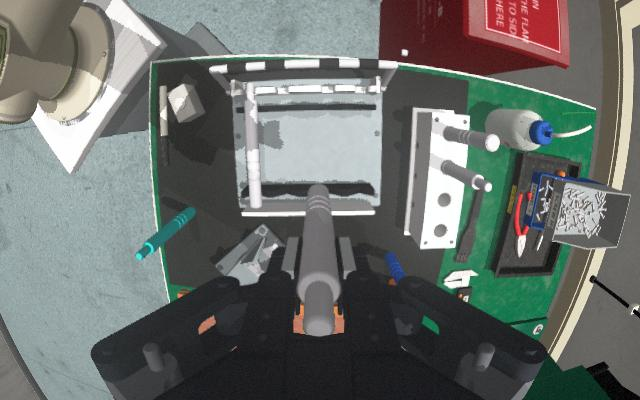

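Run:
```python
from bench import arm,readout,viewer; from h import *
arm.goto([470,140,320],frame([0,0,-1],cdir([-1,0,0])))
p=viewer.camera_params('wrist'); im=viewer.grab_frame('wrist'); np.save('w5.npy',p['T'])
cv2.imwrite('pics/h_w.png',im[:,:,::-1]); crop(im,340,130,480,250,'pics/h_c.png'); s=readout.read_state(); print(s['time_s'],s['q'].round(0))
t=viewer.grab_frame('top');  crop(t,330,160,430,235,'pics/h_t.png')
```

```text
14.7667 [ 3. 13. 73.  0. 94. 44.]
```

View pics/h_c.png

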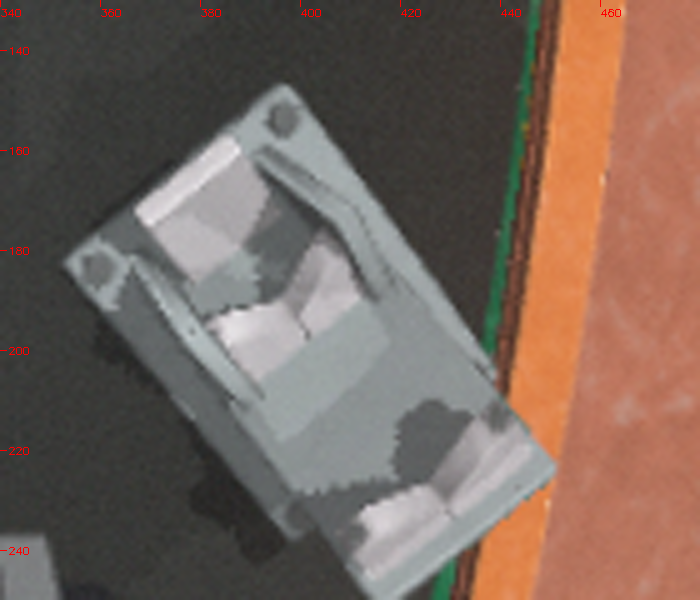

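View pics/h_t.png

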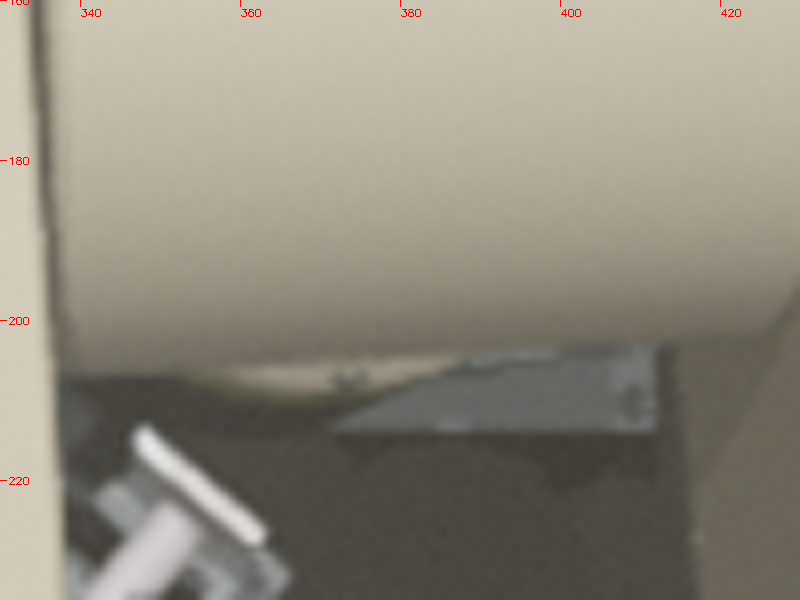

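Run:
```python
from bench import viewer; from h import *
p=viewer.camera_params('wrist')
def rp(T,pts,zb=8):
    p['T']=T; C=[onz(p,*q,zb,True) for q in pts]
    e=C[1]-C[0]; f=C[2]-C[0]
    print([c.round(1) for c in C],np.linalg.norm(e).round(1),np.linalg.norm(f).round(1),'yaw',np.degrees(np.arctan2(e[1],e[0])).round(2)-90,np.degrees(np.arctan2(f[1],f[0])).round(2),'ctr',((C[1]+C[2])/2).round(1))
rp(np.load('w1.npy'),[(351.3,181.3),(399.2,144.6),(398.5,241.8)])
rp(np.load('w5.npy'),[(353,182.4),(397.6,147),(399.4,238)])
# lateral check via grooves in w5
r=rest((530,15),-93)
for along,(u,v) in [(32,(340+307/5,130+340/5)),(99,(340+449/5,130+513/5))]:
    for a in (-5,5):
        X=r['st']+r['ax']*(along+a)-r['n']*12.7; print(along+a,proj(p,X,True).round(1),(u,v))
```

```text
[array([489.2,  99.3,   8. ]), array([575.,  95.,   8.]), array([483.9, -22.2,   8. ])] 85.9 121.6 yaw -92.91 -92.48 ctr [529.5  36.4   8. ]
[array([488.2,  79.3,   8. ]), array([574.8,  76.5,   8. ]), array([486.9, -43.2,   8. ])] 86.7 122.5 yaw -91.86 -90.59 ctr [530.9  16.7   8. ]
27 [[397.4 190. ]] (401.4, 198.0)
37 [[401.4 195.3]] (401.4, 198.0)
94 [[425.5 226.9]] (429.8, 232.6)
104 [[429.8 232.8]] (429.8, 232.6)
```

```bash
cat > lay.py <<'E'
import sys
from bench import arm,readout,viewer; from h import *
ox,oy,yaw,L=map(float,sys.argv[1:5]); r=rest((ox,oy),yaw); st,ax,n,lat=r['st'],r['ax'],r['n'],r['lat']
q0=readout.read_state()['q']; best=None
for sg in (1,-1):
    R=frame(-ax,sg*lat); q=arm.inverse_kinematics(st+ax*(L+5)+n*110,R); print(sg,np.round(q))
    c=abs(q[5]-q0[5])
    if best is None or c<best[0]: best=(c,R,q)
R=best[1]
arm.goto(st+ax*(L+5)+n*110,R); arm.movel(st+ax*(L+5)+n*25,rate=150)
s=readout.read_state(); print(s['time_s'],s['ft_force'].round(1), 'err',(np.array(s['position'])-(st+ax*(L+5)+n*25)).round(1))
np.save('layR.npy',R)
cv2.imwrite('pics/lay_side.png',viewer.grab_frame('side')[:,:,::-1])
print('hit',arm.movel(st+ax*(L+5)-n*3,rate=40,guard=6)); s=readout.read_state(); d=np.array(s['position'])-(st+ax*(L+5)); print(s['time_s'],s['ft_force'].round(1),'n',(d@n).round(1),'ax',(d@ax).round(1),'lat',(d@lat).round(1))
E
python3 lay.py 530 16 -91.5 114.6
python3 -c "
import cv2;from h import *
crop(cv2.imread('pics/lay_side.png')[:,:,::-1],250,80,450,280,'pics/i_s.png')"
```

```text
1 [-25.  26.  85.  40.  91. -31.]
-1 [-25.  26.  85.  40.  91. 149.]
16.7333 [-0.  -0.1 -1.6] err [0.1 0.5 0.6]
hit True
17.3333 [-2.9  0.8  2.1] n 3.5 ax -0.5 lat -0.8
```

View pics/i_s.png

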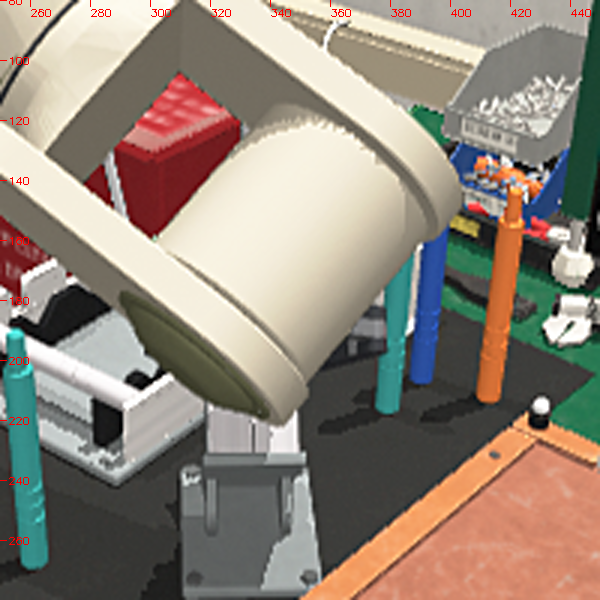

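```bash
cat > lay2.py <<'E'
import sys
from bench import arm,readout,viewer; from h import *
ox,oy,yaw,L,dl=map(float,sys.argv[1:6]); r=rest((ox,oy),yaw); st,ax,n,lat=r['st'],r['ax'],r['n'],r['lat']
p=np.array(readout.read_state()['position'])
print('hit',arm.movel(p+dl*lat,rate=30,guard=15)); print(readout.read_state()['ft_force'].round(1))
p=np.array(readout.read_state()['position'])
print('hit',arm.movel(p-n*8,rate=30,guard=9)); s=readout.read_state(); d=np.array(s['position'])-(st+ax*(L+5)); print(s['time_s'],s['ft_force'].round(1),'n',(d@n).round(1),'ax',(d@ax).round(1),'lat',(d@lat).round(1))
E
python3 lay2.py 530 16 -91.5 114.6 -2
```

```text
hit False
[ 3.1  1.2 -1.2]
hit True
17.7917 [2.1 2.5 2.2] n 2.6 ax -0.5 lat -2.1
```

```bash
cat > letgo.py <<'E'
import sys
from bench import arm,readout,viewer; from h import *
arm.grip(28); arm.wait(.3)
s=readout.read_state(); R=np.array(s['orientation']); p=np.array(s['position'])
arm.grip(45)
arm.movel(p-R[:,2]*75,rate=150)
print(readout.read_state()['time_s'])
t=viewer.grab_frame('side'); crop(t,270,120,430,270,'pics/ls.png')
p=viewer.camera_params('wrist'); im=viewer.grab_frame('wrist'); np.save('wl.npy',p['T']); cv2.imwrite('pics/lw.png',im[:,:,::-1])
E
python3 letgo.py
```

```text
19.325
```

View pics/ls.png

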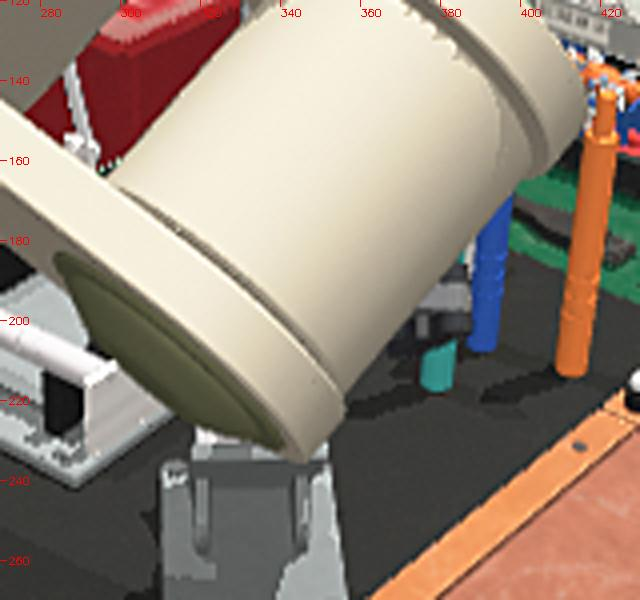

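View pics/lw.png

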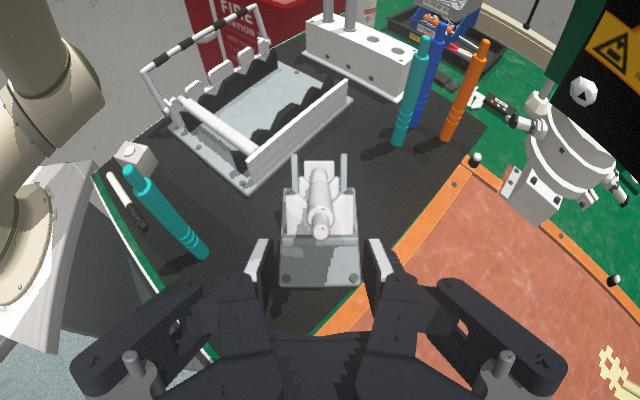

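Run:
```python
import cv2; from h import *; from bench import viewer
im=cv2.imread('pics/lw.png')[:,:,::-1]; crop(im,270,150,370,250,'pics/lc.png')
p=viewer.camera_params('wrist'); p['T']=np.load('wl.npy')
for o in [(530,16),(528.5,16),(528.5,18)]:
    r=rest(o,-91.5); print(o,proj(p,[r['st']+r['ax']*174,r['st']+r['ax']*150,r['st']+r['ax']*104-r['n']*12.7],True).round(1).tolist())
```

```text
(530, 16) [[320.0, 243.3], [319.9, 228.1], [319.6, 222.1]]
(528.5, 16) [[317.4, 243.3], [317.5, 228.2], [317.7, 222.2]]
(528.5, 18) [[317.3, 240.1], [317.5, 225.4], [317.7, 219.9]]
```

View pics/lc.png

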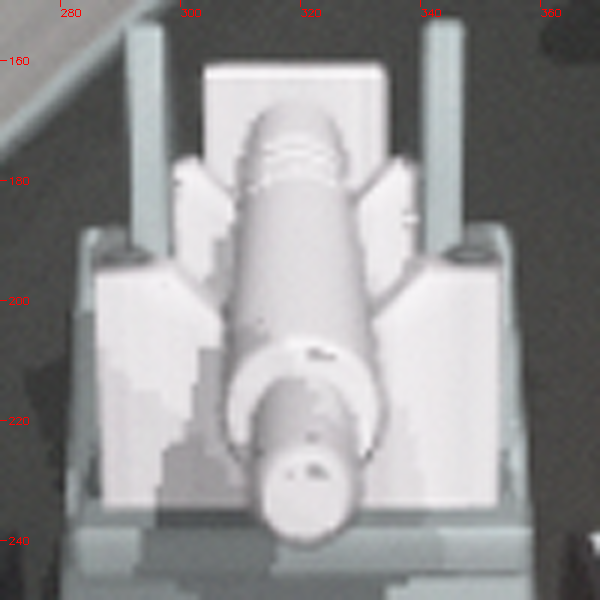

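Run:
```python
import cv2; from h import *; from bench import viewer
im=cv2.imread('pics/lw.png')[:,:,::-1]; crop(im,150,60,400,210,'pics/lc2.png'); crop(im,260,130,380,300,'pics/lc3.png')
p=viewer.camera_params('wrist'); p['T']=np.load('wl.npy'); pt=p['T'].copy()
print(abs(viewer.camera_params('wrist')['T']-pt).max())
names=dict(tail_top_near=(-84,98,57),tail_base_near=(-93,111,10),tail_base_far=(-93,-111,10),base_comb_near=(101,111,10),packed_tail=(-78,74,45))
for k,v in names.items(): print(k,proj(p,car(v),True).round(1))
r=rest((530,16),-91.5); Rr=Rz(-91.5)
for m in [(61,44,8),(61,-44,8),(-61,44,8),(-61,-44,8)]: print(m,proj(p,np.r_[530,16,0]+Rr@np.array(m,float),True).round(1))
print('pillar tops', proj(p,[np.r_[PIL['A'],184],np.r_[PIL['B'],184]],True).round(1))
```

```text
0.0699367911031743
tail_top_near [[239.9 164.9]]
tail_base_near [[245.2 197.6]]
tail_base_far [[352.9 100.8]]
base_comb_near [[165.4 128.1]]
packed_tail [[253.3 155.4]]
(61, 44, 8) [[360.5 290.2]]
(61, -44, 8) [[278.3 290.2]]
(-61, 44, 8) [[355.  191.8]]
(-61, -44, 8) [[283.5 191.8]]
pillar tops [[328.1 -37.9]
 [353.1 -31.5]]
```

View pics/lc2.png

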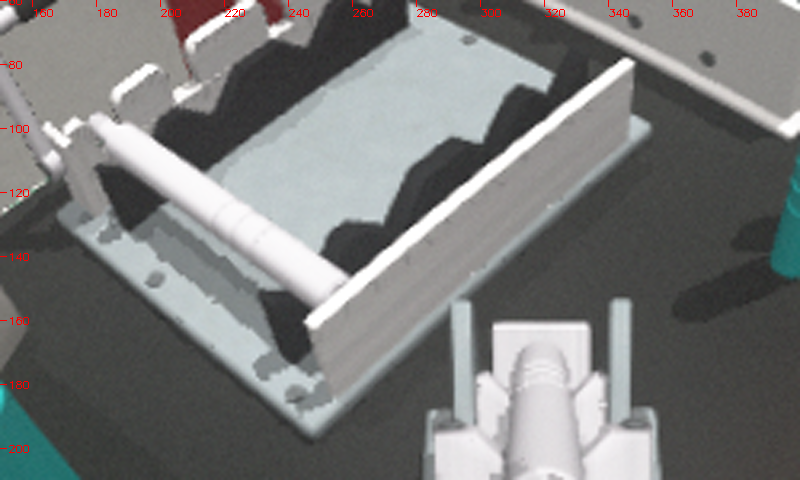

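View pics/lc3.png

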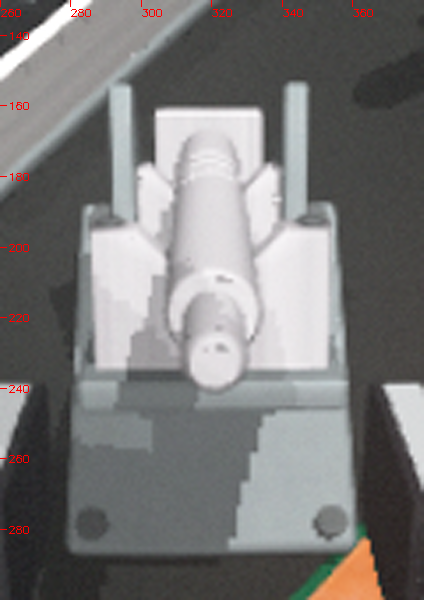

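Run:
```python
from h import *; from bench import viewer
p=viewer.camera_params('wrist'); a=dict(p,T=np.load('wl.npy')); b=dict(p,T=np.load('w5.npy'))
O=np.r_[529.5,20.5,0]
for n,l,h in [('L,stop',(294.6,154),(366,181.6)),('L,end',(294.6,154),(392.4,210)),('R stop',(342,154),(340+262/5,130+150/5)),('R end',(342,154),(340+385/5,130+300/5)),('Rmid',(342,154),(340+345/5,130+210/5))]:
    X,e=tri([ray(a,*l,True),ray(b,*h,True)]); print(n,(Rz(-91.5).T@(X-O)).round(0),np.round(e,1))
```

```text
L,stop [-64. -25.  74.] [0.2 0.2]
L,end [-29. -21. 120.] [0.3 0.3]
R stop [-64.  22.  73.] [2.6 2.6]
R end [-29.  19. 119.] [1.4 1.4]
Rmid [-46.  24.  98.] [1.2 1.2]
```

```bash
cat > regrasp.py <<'E'
import sys
from bench import arm,readout,viewer; from h import *
ox,oy,yaw,along,up=map(float,sys.argv[1:6]); sg=int(sys.argv[6])
r=rest((ox,oy),yaw); st,ax,n,lat=r['st'],r['ax'],r['n'],r['lat']
R=frame(-n,sg*lat); g=st+ax*along
cx=cdir([1,0,0]); sp=ax if up else -ax           # spigot direction
tx=np.sign(R[:,0]@sp)                              # tool x vs spigot
RS=np.c_[tx*cx,np.cross([0,0,-1],tx*cx),[0,0,-1]]
for y in (-74,-30,30): 
    q=arm.inverse_kinematics(car([-6 if up else 21,y,45-18.7]),RS); print('seat',y,None if q is None else np.round(q))
for d in (120,-18): 
    q=arm.inverse_kinematics(g+n*d,R); print('rg',d,None if q is None else np.round(q))
if len(sys.argv)>7: sys.exit()
s=readout.read_state(); p=np.array(s['position']); Rn=np.array(s['orientation'])
arm.movel(p-Rn[:,2]*30+np.array([0,0,40]),rate=200)
m=frame([0,0,-1],R[:,1]); arm.goto(g+[0,0,180],m)
arm.grip(28); arm.goto(g+n*75,R); arm.wait(.2)
s=readout.read_state(); print(s['time_s'],(np.array(s['position'])-g-n*75).round(1))
p=viewer.camera_params('wrist'); im=viewer.grab_frame('wrist'); np.save('wr.npy',p['T']); cv2.imwrite('pics/rw.png',im[:,:,::-1])
print(proj(p,[st+ax*t for t in (0,37,94,150,174)],True).round(1).tolist())
E
python3 regrasp.py 529.5 20.5 -91.5 72 1 1 x;python3 regrasp.py 529.5 20.5 -91.5 72 1 -1 x
```

```text
seat -74 [ 16.  36.  87.  -0.  56. 148.]
seat -30 [ 14.  33.  94.  -0.  52. 145.]
seat 30 [  9.  30. 103.  -0.  47. 141.]
rg 120 [ 17.  34.  75. -42.  89.  27.]
rg -18 [  8.  38.  88. -47.  72.  32.]
seat -74 [ 16.  36.  87.  -0.  56. -32.]
seat -30 [ 14.  33.  94.  -0.  52. -35.]
seat 30 [  9.  30. 103.  -0.  47. -39.]
rg 120 [  17.   34.   75.  -42.   89. -153.]
rg -18 [   8.   38.   88.  -47.   72. -148.]
```

```bash
python3 regrasp.py 529.5 20.5 -91.5 72 1 1
```

```text
seat -74 [ 16.  36.  87.  -0.  56. 148.]
seat -30 [ 14.  33.  94.  -0.  52. 145.]
seat 30 [  9.  30. 103.  -0.  47. 141.]
rg 120 [ 17.  34.  75. -42.  89.  27.]
rg -18 [  8.  38.  88. -47.  72.  32.]
21.825 [ 0.5 -1.4  1.4]
[[314.9, 105.7], [315.3, 157.7], [315.8, 232.3], [316.4, 293.9], [316.6, 316.3]]
```

View pics/rw.png

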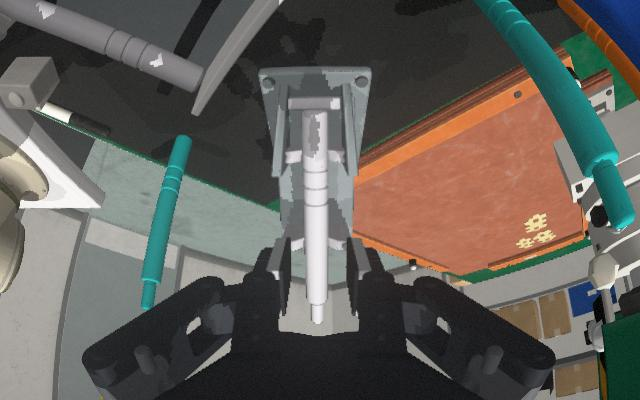

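```bash
cat > take.py <<'E'
import sys
from bench import arm,readout,viewer; from h import *
ox,oy,yaw,along=map(float,sys.argv[1:5]); sg=int(sys.argv[5])
r=rest((ox,oy),yaw); st,ax,n,lat=r['st'],r['ax'],r['n'],r['lat']; g=st+ax*along
print('hit',arm.movel(g-n*17,frame(-n,sg*lat),rate=90,guard=10)); arm.wait(.15)
s=readout.read_state(); d=np.array(s['position'])-g; print(s['time_s'],s['ft_force'].round(1),'n,ax,lat',(d@n).round(1),(d@ax).round(1),(d@lat).round(1))
arm.grip(0,80); s=readout.read_state(); print(s['time_s'],s['opening'],s['ft_force'].round(1))
E
cat > raise.py <<'E'
import sys
from bench import arm,readout,viewer; from h import *
s=readout.read_state(); p=np.array(s['position']); R=np.array(s['orientation'])
print(arm.movel(p-R[:,2]*40,rate=80,guard=20)); arm.movel(p-R[:,2]*90,rate=150)
s=readout.read_state(); print(s['time_s'],s['opening'],s['ft_force'].round(1))
E
python3 take.py 529.5 20.5 -91.5 72 1
```

```text
hit False
23.2 [-0.5  1.1  1.1] n,ax,lat -16.6 -0.0 0.1
23.4667 15.83444598342127 [-6.4  3.3  4.2]
```

```bash
python3 raise.py
cat > seatpre.py <<'E'
import sys
from bench import arm,readout,viewer; from h import *
gx,y=map(float,sys.argv[1:3]); tx=int(sys.argv[3])   # tool x = tx * carrier x
h=float(sys.argv[4])
cx=cdir([1,0,0]); RS=np.c_[tx*cx,np.cross([0,0,-1],tx*cx),[0,0,-1]]
if h>=90: arm.goto(car([gx-10,y,h+70]),RS)
arm.goto(car([gx,y,h]),RS); arm.wait(.3)
s=readout.read_state(); print(s['time_s'],s['opening'],'car frame',(Rz(CYAW).T@(np.array(s['position'])-CAR)).round(1),s['ft_force'].round(1))
p=viewer.camera_params('wrist'); im=viewer.grab_frame('wrist'); np.save('ws.npy',p['T']); cv2.imwrite('pics/sw.png',im[:,:,::-1])
E
python3 seatpre.py -6 -74 -1 95
```

```text
False
24.6083 15.63991332454954 [ 0.3  0.4 -2.8]
27.0833 15.586205808571965 car frame [ -6.5 -74.5  96.4] [-0.8 -0.  -2.4]
```

View pics/sw.png

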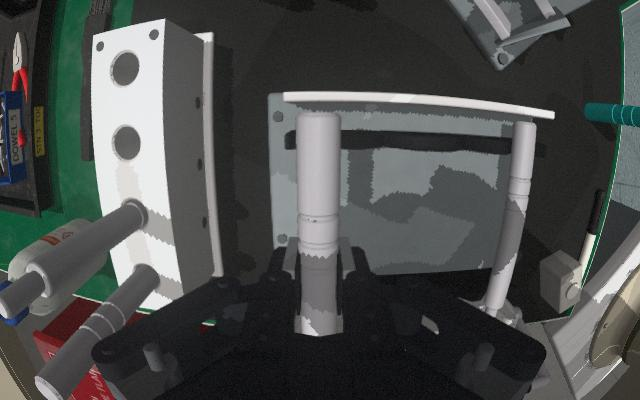

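```bash
python3 - <<'E'
from h import *; from bench import viewer
p=viewer.camera_params('wrist'); p['T']=np.load('ws.npy')
for n,u,v,z in [('base corner',269,95,10),('wall L',284,97,57),('wall R',553,115,57),('packed end ctr',524,135,45),('held end',319,125,113)]:
    X=onz(p,u,v,z,True); print(n,(Rz(CYAW).T@(X-CAR)).round(1))
E
python3 -c "
import cv2;from h import *
crop(cv2.imread('pics/sw.png')[:,:,::-1],260,80,580,320,'pics/sc.png')"
```

```text
base corner [ -91.2 -112.3   10. ]
wall L [-86.9 -95.9  57. ]
wall R [-87.8  93.5  57. ]
packed end ctr [-70.3  75.1  45. ]
held end [-72.2 -75.5 113. ]
```

View pics/sc.png

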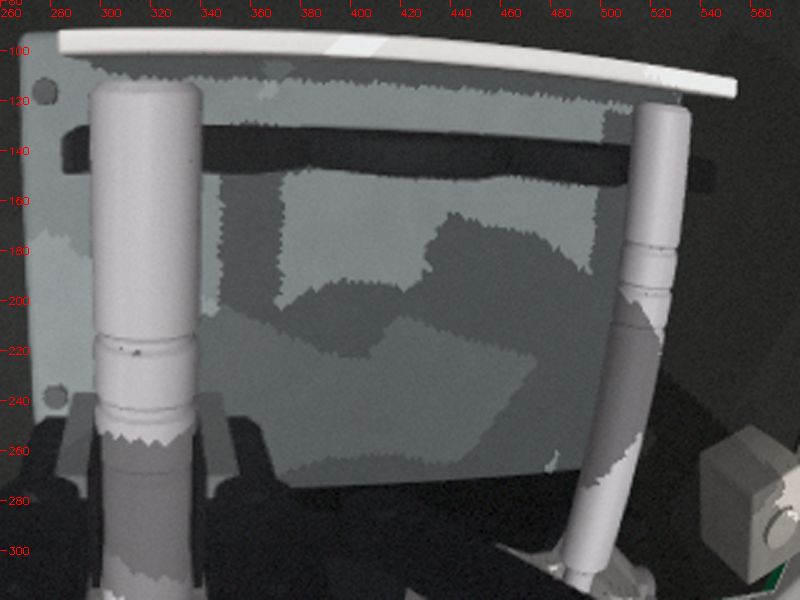

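```bash
cat > seat.py <<'E'
import sys
from bench import arm,readout,viewer; from h import *
gx,y=map(float,sys.argv[1:3]); zt=float(sys.argv[3])
def st(t):
    s=readout.read_state(); print(t,s['time_s'],round(s['opening'],1),'car',(Rz(CYAW).T@(np.array(s['position'])-CAR)).round(1),(Rz(CYAW).T@s['ft_force']).round(1)); return s
print(arm.movel(car([gx,y,52]),rate=120,guard=12)); st('52')
print(arm.movel(car([gx,y,zt-2]),rate=30,guard=7)); st('down')
E
python3 seat.py -6 -74 28.4
```

```text
False
52 27.6417 15.7 car [ -6.1 -74.3  52.4] [ 0.2 -0.3 -2.3]
True
down 28.3333 15.4 car [ -6.  -74.6  30. ] [ 0.5 -3.1  1.3]
```

```bash
cat > nudge.py <<'E'
import sys
from bench import arm,readout; from h import *
dy,dz,gd=map(float,sys.argv[1:4])
s=readout.read_state(); p=np.array(s['position'])
print(arm.movel(p+cdir([0,dy,0])+[0,0,dz],rate=20,guard=gd))
s=readout.read_state(); print(s['time_s'],'car',(Rz(CYAW).T@(np.array(s['position'])-CAR)).round(1),(Rz(CYAW).T@s['ft_force']).round(1))
E
python3 nudge.py -1.2 -0 12; python3 nudge.py 0 -3 8
python3 - <<'E'
from bench import viewer; from h import *
t=viewer.grab_frame('side'); crop(t,200,120,360,240,'pics/j_s.png')
t=viewer.grab_frame('top'); crop(t,230,160,390,280,'pics/j_t.png')
E
```

```text
False
28.5917 car [ -5.9 -75.1  29.8] [-0.2  4.3  2.7]
True
28.8 car [ -6.  -75.1  29.6] [0.4 3.7 9.4]
```

View pics/j_s.png

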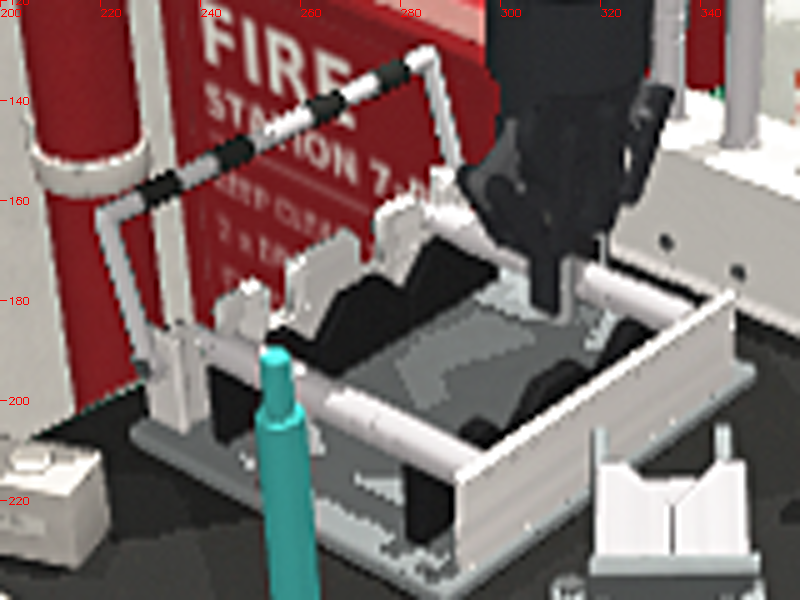

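```bash
cat > rel.py <<'E'
import sys
from bench import arm,readout,viewer; from h import *
arm.grip(28); arm.wait(.2)
p=np.array(readout.read_state()['position']); print(arm.movel([p[0],p[1],70],rate=100,guard=12)); arm.movel([p[0],p[1],200],rate=200)
print(readout.read_state()['time_s'],readout.read_state()['ft_force'].round(1))
pp=viewer.camera_params('wrist'); im=viewer.grab_frame('wrist'); np.save('wv.npy',pp['T']); cv2.imwrite('pics/vw.png',im[:,:,::-1])
t=viewer.grab_frame('side'); crop(t,200,110,400,260,'pics/vs.png')
E
python3 rel.py
```

```text
False
30.7417 [ 0.  -0.  -0.3]
```

View pics/vw.png

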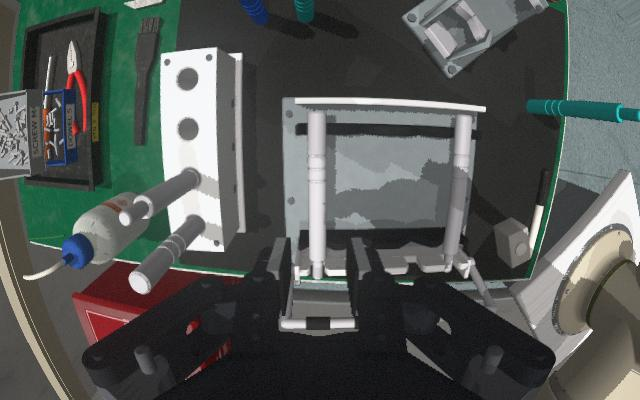

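View pics/vs.png

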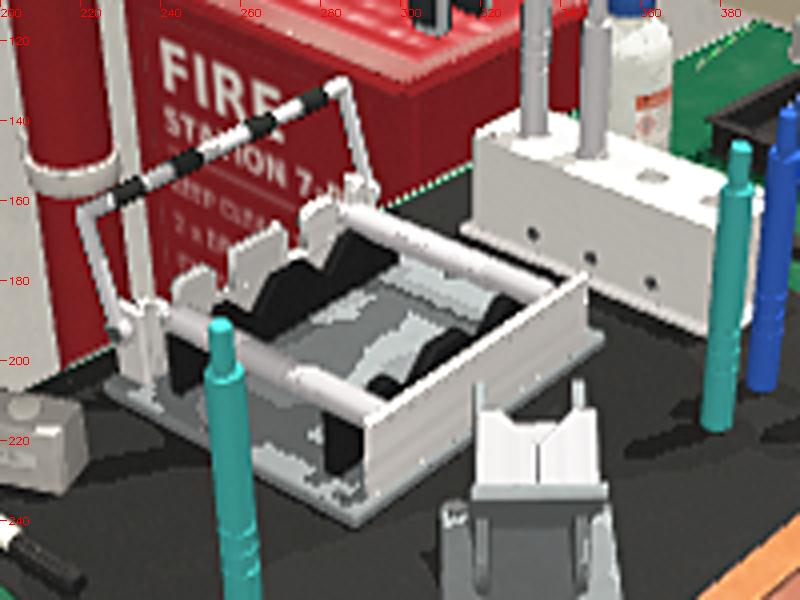

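```bash
python3 - <<'E'
from bench import arm,readout; p=readout.read_state()['position']; arm.movel([p[0],p[1],290],rate=250)
E
python3 pick.py B go && python3 lift.py
python3 - <<'E'
from bench import arm,readout,viewer; from h import *
arm.goto([470,140,320],frame([0,0,-1],cdir([-1,0,0])));arm.wait(.2)
p=viewer.camera_params('wrist'); im=viewer.grab_frame('wrist'); np.save('w5.npy',p['T'])
cv2.imwrite('pics/h_w.png',im[:,:,::-1]); crop(im,340,130,480,250,'pics/h_c2.png'); s=readout.read_state(); print(s['time_s'],s['q'].round(0))
E
```

```text
guard False
35.8417 [588.06622827 346.72803294 125.1885267 ] [0.4 0.1 0.1]
36.2083 15.905919062766102 [587.74833101 346.57171312 124.61373931] [-0.9 -0.9  4.8]
False
[-0.7  0.8 -4.5]
38.1833 16.415055748155833 [ 0.2  0.2 -3.8] [ 11.  16.  68.   0.  96. -36.]
39.7 [ 3. 13. 73.  0. 94. 44.]
```

View pics/h_c2.png

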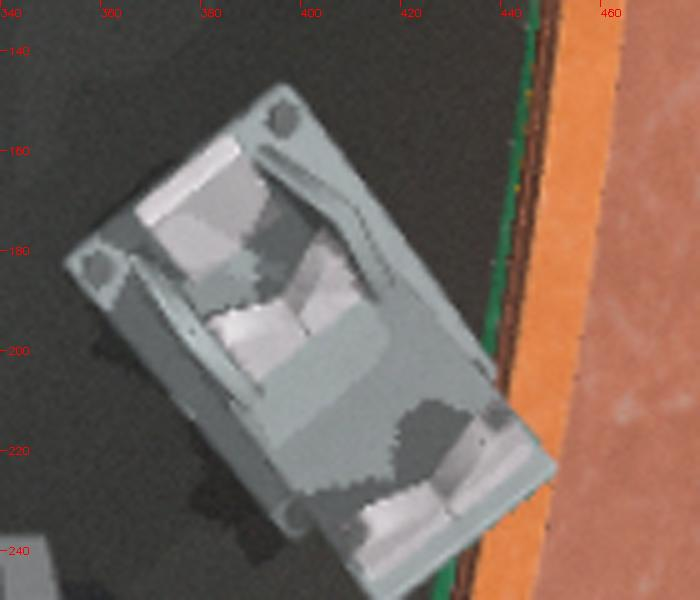

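```bash
python3 lay.py 529 20.3 -91.5 114.6
```

```text
1 [-25.  26.  85.  40.  90. -31.]
-1 [-25.  26.  85.  40.  90. 149.]
41.6167 [-0.3  0.4 -3.6] err [0.2 0.5 0.6]
hit True
42.2667 [-2.2  0.4  1.8] n 0.4 ax -0.5 lat -0.7
```

```bash
python3 lay2.py 529 20.3 -91.5 114.6 -1.2 && python3 letgo.py; python3 -c "
import cv2;from h import *
crop(cv2.imread('pics/lw.png')[:,:,::-1],260,130,380,300,'pics/lc4.png')"
```

```text
hit False
[ 4.8  1.8 -1.2]
hit True
42.725 [1.4 2.3 6. ] n 0.1 ax -0.5 lat -0.8
44.2583
```

View pics/lc4.png

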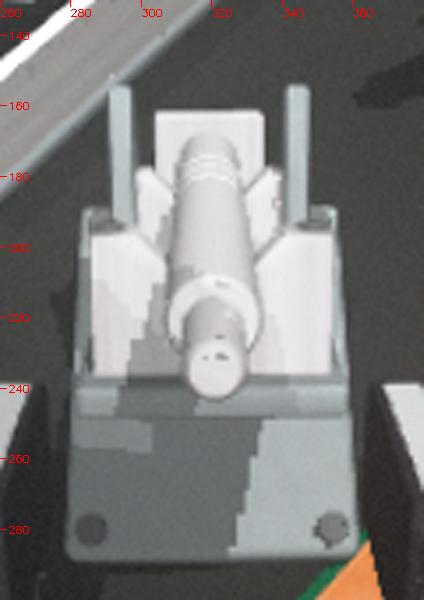

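Lies on the stop again. Regrasp with the refined rest pose (528.6, 20.3).

```bash
python3 regrasp.py 528.6 20.3 -91.5 72 1 1 | tail -2; python3 -c "
import cv2;from h import *
crop(cv2.imread('pics/rw.png')[:,:,::-1],240,50,400,340,'pics/rc.png')"
```

```text
46.75 [ 0.5 -1.5  1.4]
[[314.9, 105.7], [315.3, 157.7], [315.8, 232.3], [316.4, 293.9], [316.6, 316.3]]
```

View pics/rc.png

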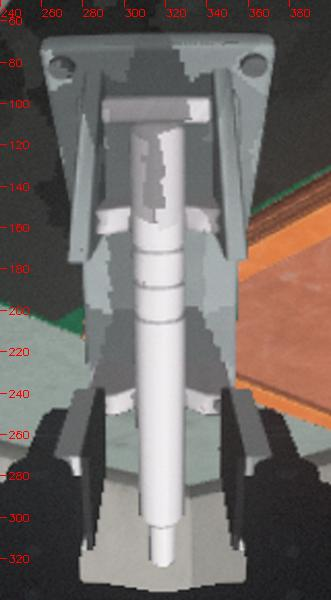

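```bash
python3 take.py 528.6 20.3 -91.5 72 1 && python3 raise.py && python3 seatpre.py -6 -30.6 -1 95
```

```text
hit False
48.125 [-0.1 -0.1  0.3] n,ax,lat -16.6 0.0 0.2
48.3917 15.610602045272493 [-4.   3.2  5.6]
False
49.5333 15.475019413431921 [ 0.6 -0.6 -4. ]
51.975 15.696152148442485 car frame [ -6.5 -31.1  96.3] [ 0.1 -0.5 -3.9]
```

View pics/sw.png

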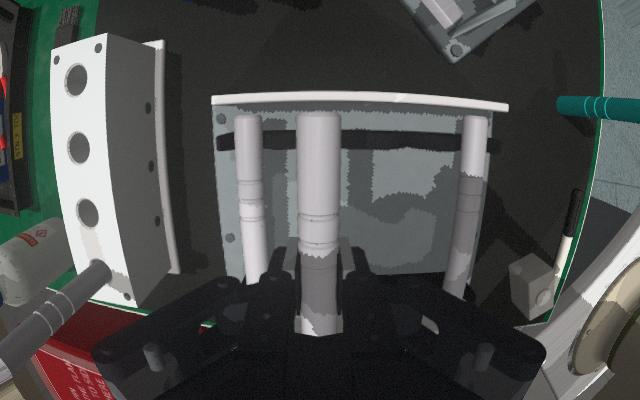

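```bash
python3 seat.py -6 -30.5 28.8; python3 nudge.py 0 -3 8
```

```text
False
52 52.5333 15.6 car [ -6.2 -30.8  52.4] [-0.3 -1.  -2.6]
True
down 53.2417 15.8 car [ -6.  -30.9  29.4] [ 0.6 -2.1  0.9]
True
53.45 car [ -6.  -31.   29.3] [ 1.1  2.8 10. ]
```

```bash
python3 rel.py
```

```text
False
55.2917 [-0.3  0.1 -1. ]
```

View pics/vw.png

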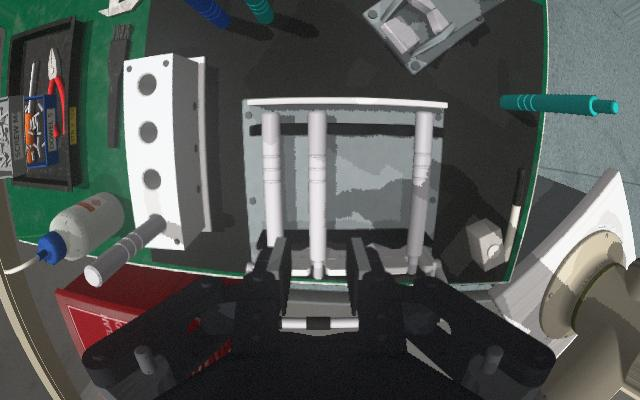

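View pics/vs.png

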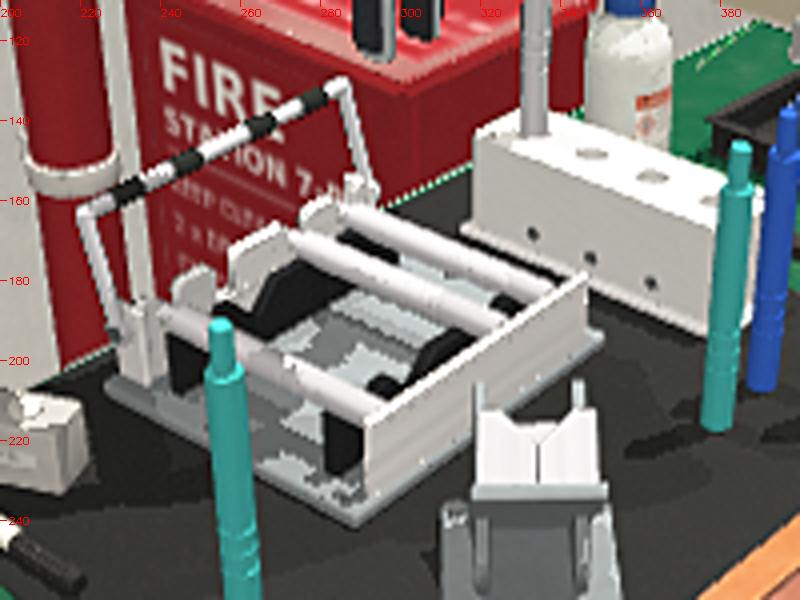

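```bash
python3 - <<'E'
from bench import arm,readout; p=readout.read_state()['position']; arm.movel([p[0],p[1],290],rate=250)
E
python3 pick.py A go && python3 lift.py
python3 - <<'E'
from bench import arm,readout,viewer; from h import *
arm.goto([470,140,320],frame([0,0,-1],cdir([-1,0,0])));arm.wait(.2)
p=viewer.camera_params('wrist'); im=viewer.grab_frame('wrist'); np.save('w5.npy',p['T'])
cv2.imwrite('pics/h_w.png',im[:,:,::-1]); crop(im,340,130,480,250,'pics/h_c2.png'); s=readout.read_state(); print(s['time_s'],s['q'].round(0))
E
```

```text
guard False
60.3 [553.6846063  378.14015404 125.18592202] [-0.   0.  -0.5]
60.6667 16.13275104113889 [553.38762025 377.98228851 124.59997663] [-1.2 -1.6  4.9]
False
[-0.5  0.9 -3.8]
62.6583 15.946174811824008 [ 0.9  0.4 -2.7] [ 12.  16.  68.   0.  96. -36.]
64.175 [ 3. 13. 73.  0. 94. 44.]
```

View pics/h_c2.png

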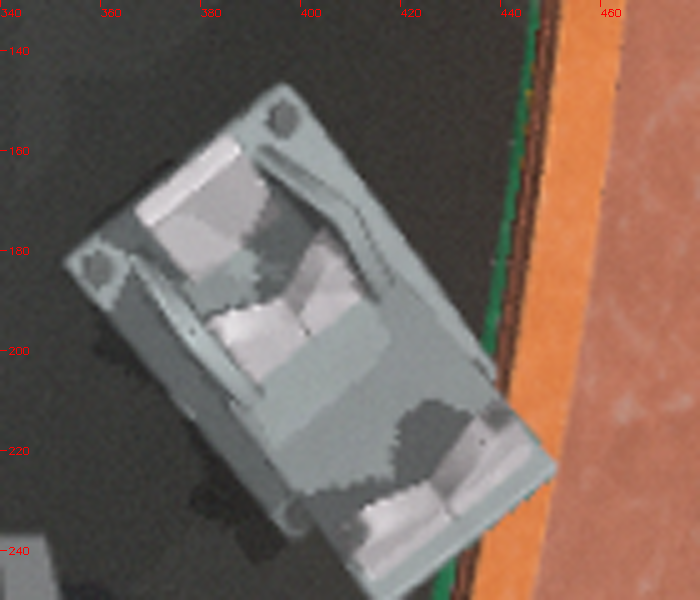

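View pics/h_w.png

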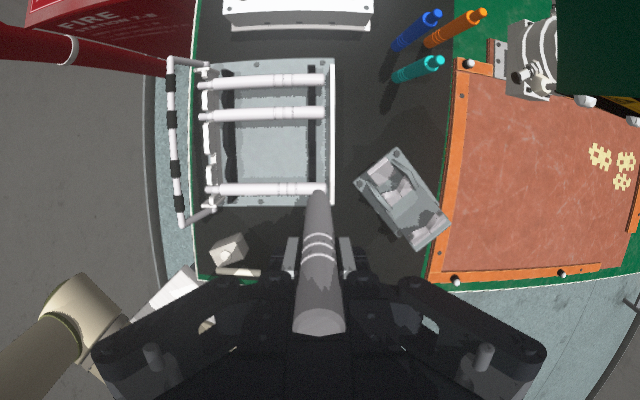

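```bash
python3 lay.py 528.6 20.3 -91.5 114.6
```

```text
1 [-25.  26.  85.  40.  90. -31.]
-1 [-25.  26.  85.  40.  90. 149.]
66.0917 [ 0.1  1.1 -1.8] err [0.1 0.5 0.6]
hit True
66.7417 [-0.2  0.4  5.7] n 0.7 ax -0.2 lat -0.3
```

```bash
python3 lay2.py 528.6 20.3 -91.5 114.6 -0.3 && python3 letgo.py; python3 -c "
import cv2;from h import *
crop(cv2.imread('pics/lw.png')[:,:,::-1],260,130,380,300,'pics/lc4.png')"
```

```text
hit False
[2.3 1.2 1.1]
hit True
67.2 [0.5 3.5 6.3] n 0.6 ax -0.2 lat -0.4
68.7333
```

View pics/lc4.png

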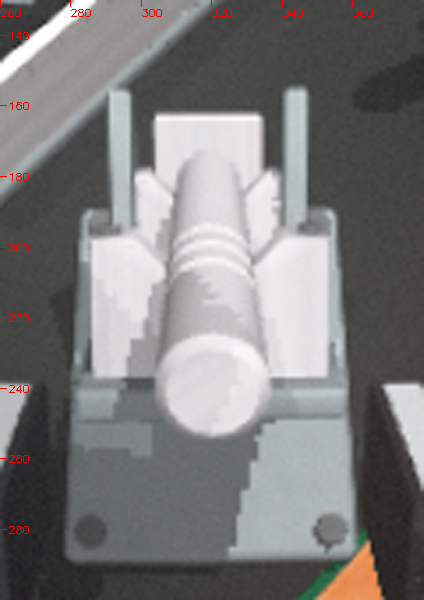

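```bash
python3 regrasp.py 528.6 20.3 -91.5 76 0 1; python3 -c "
import cv2;from h import *
crop(cv2.imread('pics/rw.png')[:,:,::-1],240,50,400,340,'pics/rc.png')"
```

```text
seat -74 [ 19.  36.  89.  -0.  56. -30.]
seat -30 [ 16.  33.  96.  -0.  52. -32.]
seat 30 [ 12.  29. 105.  -0.  46. -37.]
rg 120 [ 17.  34.  75. -42.  89.  26.]
rg -18 [  8.  38.  88. -47.  72.  32.]
71.225 [ 0.5 -1.4  1.4]
[[314.9, 100.0], [315.2, 152.1], [315.8, 227.4], [316.3, 289.9], [316.6, 312.7]]
```

View pics/rc.png

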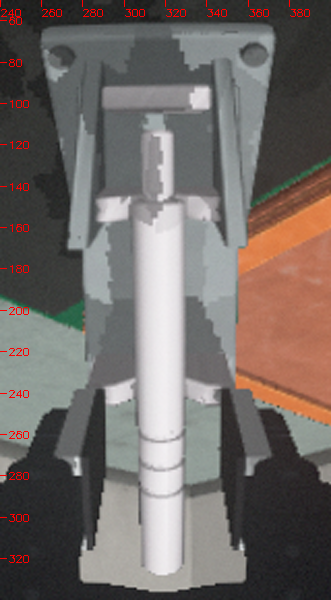

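```bash
python3 take.py 528.6 20.3 -91.5 76 1 && python3 raise.py && python3 seatpre.py 25 29.5 1 95
python3 - <<'E'
from bench import viewer; from h import *
t=viewer.grab_frame('side'); crop(t,200,80,400,230,'pics/k_s.png')
E
```

```text
hit False
72.6 [-0.   0.2 -0.6] n,ax,lat -16.6 -0.0 0.2
72.8667 15.587293549553355 [-3.8  3.2  4.9]
False
74.0083 15.435178423733479 [-0.6  0.1 -3.2]
75.75 15.614701047284637 car frame [24.5 29.  96.1] [ 0.3 -0.1 -1.5]
```

View pics/sw.png

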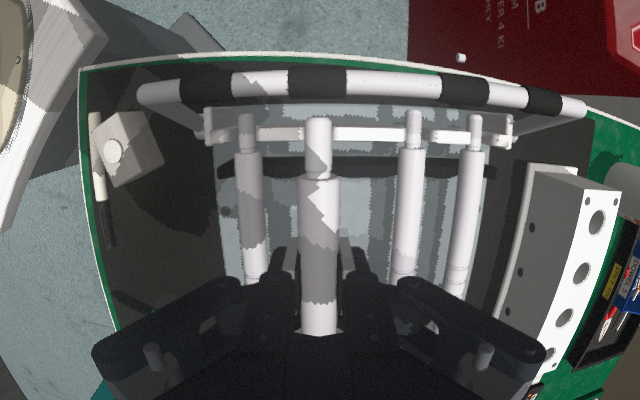

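View pics/k_s.png

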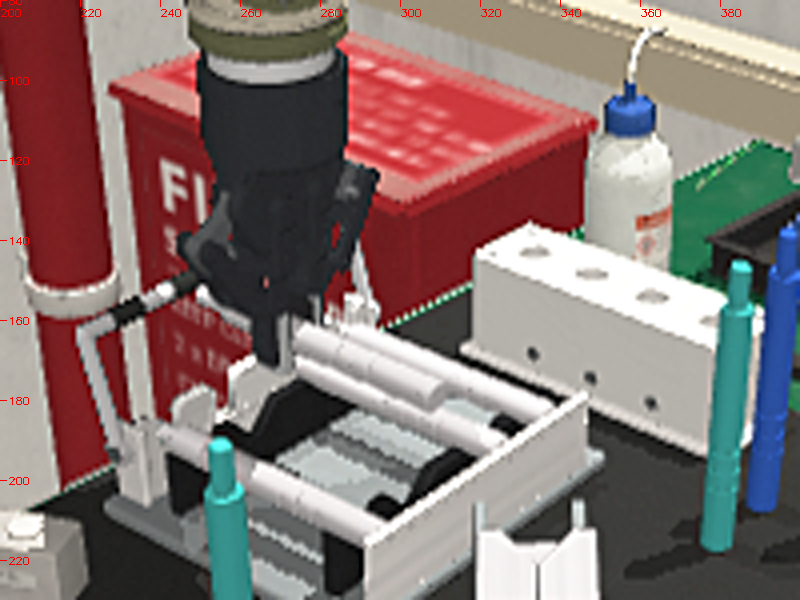

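```bash
python3 - <<'E'
from h import *; from bench import viewer
p=viewer.camera_params('wrist'); p['T']=np.load('ws.npy')
for n,u,v,z in [('shoulder top edge',318,178,122),('tip top edge',319,118,118.5),('seat0 shoulder top',472,150,54),('seat1 shoulder top',411,149,54),('packed shoulder',248,152,54)]:
    X=onz(p,u,v,z,True); print(n,(Rz(CYAW).T@(X-CAR)).round(1))
E
python3 seat.py 25 29.5 28.8
```

```text
shoulder top edge [ 68.   27.9 122. ]
tip top edge [ 91.2  27.5 118.5]
seat0 shoulder top [ 73.1 -73.1  54. ]
seat1 shoulder top [ 72.  -29.8  54. ]
packed shoulder [69.9 70.7 54. ]
False
52 76.3583 15.7 car [24.8 29.3 52.3] [ 0.   0.  -2.4]
True
down 77.075 15.8 car [25.  29.2 29.3] [ 0.4 -0.1  4.9]
```

```bash
python3 nudge.py 0 -2 6; python3 rel.py
```

```text
False
77.325 car [24.9 29.1 29. ] [ 4.6  7.  26.6]
False
79.175 [-0.1  0.2  0.2]
```

View pics/vw.png

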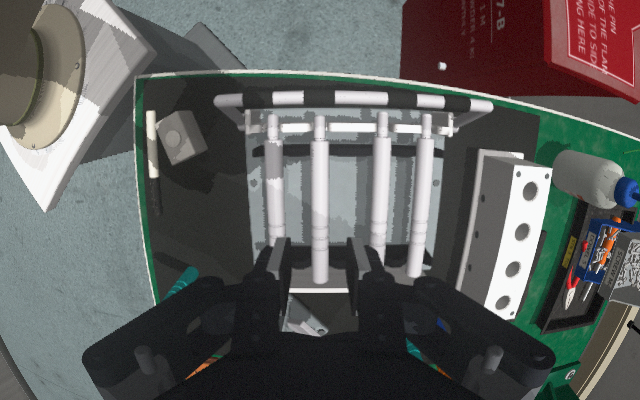

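View pics/vs.png

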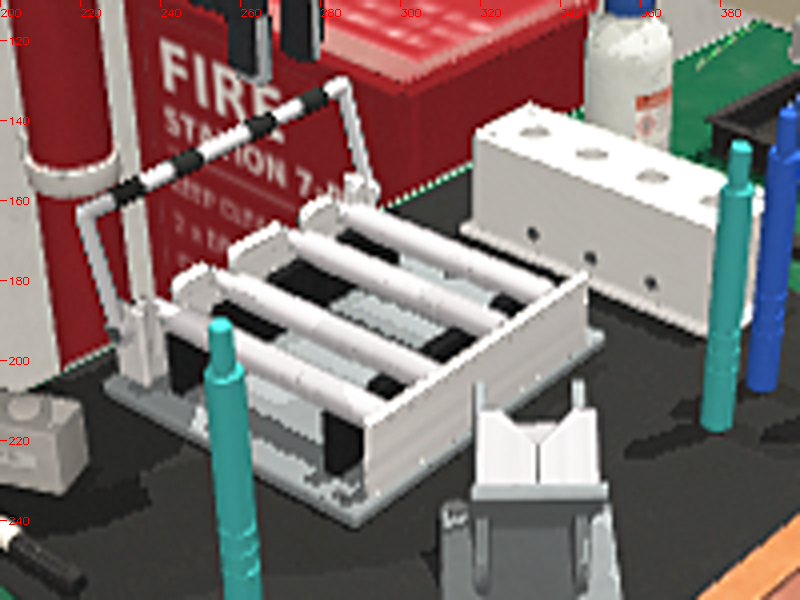

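Run:
```python
from bench import arm,readout,viewer; from h import *
Rk=frame([0,0,-1],cdir([-1,0,0])); 
q=[np.round(arm.inverse_kinematics(car([107,0,190]),frame([0,0,-1],cdir([s,0,0])))) for s in (1,-1)]; print(q)
arm.goto(car([107,-.5,190]),Rk); arm.grip(38)
arm.movel(car([107,-.5,135]),rate=150); arm.wait(.2)
p=viewer.camera_params('wrist'); im=viewer.grab_frame('wrist'); cv2.imwrite('pics/m_w.png',im[:,:,::-1])
print(readout.read_state()['time_s'])
```

```text
[array([  23.,   15.,   92.,   -0.,   73., -115.]), array([23., 15., 92., -0., 73., 65.])]
81.85
```

View pics/m_w.png

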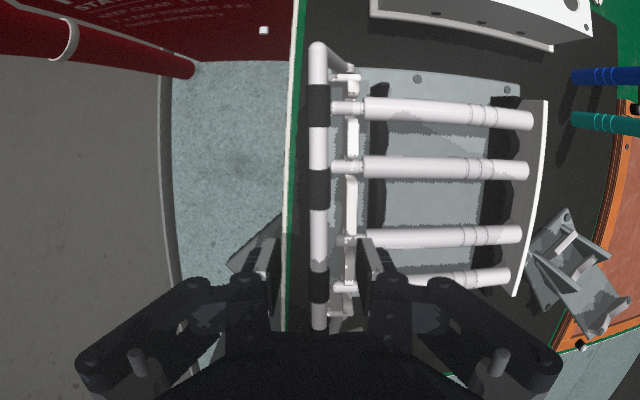

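Bar at column 318, midway between the fingers (268/368). Lower, pinch and swing shut.

Run:
```python
from bench import arm,readout,viewer; from h import *
Rk=frame([0,0,-1],cdir([-1,0,0]))
print(arm.movel(car([107,-.5,95.5]),rate=100,guard=12)); arm.grip(0,60); s=readout.read_state();print(s['opening'],(Rz(CYAW).T@(np.array(s['position'])-CAR)).round(1))
for a in [1.45,1.3,1.1,.9,.7,.5,.35,.2,.1,.03,-.02]:
    th=np.radians(165.2)-a
    h=arm.movel(car([88+70*np.cos(th),-.5,45+70*np.sin(th)-17]),Rk,rate=100,guard=60)
    s=readout.read_state();print(a,h,s['ft_force'].round(1),round(s['opening'],1),round(s['time_s'],1))
    if h: break
arm.wait(.2); s=readout.read_state(); print((Rz(CYAW).T@(np.array(s['position'])-CAR)).round(1),s['ft_force'].round(1))
t=viewer.grab_frame('side'); crop(t,200,110,400,260,'pics/n_s.png')
```

```text
False
7.863663520472325 [106.9  -0.8  96.1]
1.45 False [-2.2 -1.1 12.2] 7.6 83.0
1.3 False [ 1.3 -3.7  7.1] 8.0 83.3
1.1 False [ 1.  -3.4 10.5] 7.6 83.6
0.9 False [1.  0.9 4.3] 8.3 83.9
0.7 False [3.1 1.4 1.2] 8.0 84.2
0.5 False [2.2 4.2 0.3] 8.1 84.5
0.35 False [ 1.4  6.  -0.5] 7.6 84.7
0.2 False [ 1.2  7.2 -1.2] 7.9 85.0
0.1 False [ 2.   7.4 -3.2] 7.5 85.2
0.03 False [0.2 7.3 0.7] 7.8 85.5
-0.02 False [ 1.8  6.5 -3.5] 7.9 85.7
[20.9 -0.9 44.3] [ 1.9  7.  -3.5]
```

View pics/n_s.png

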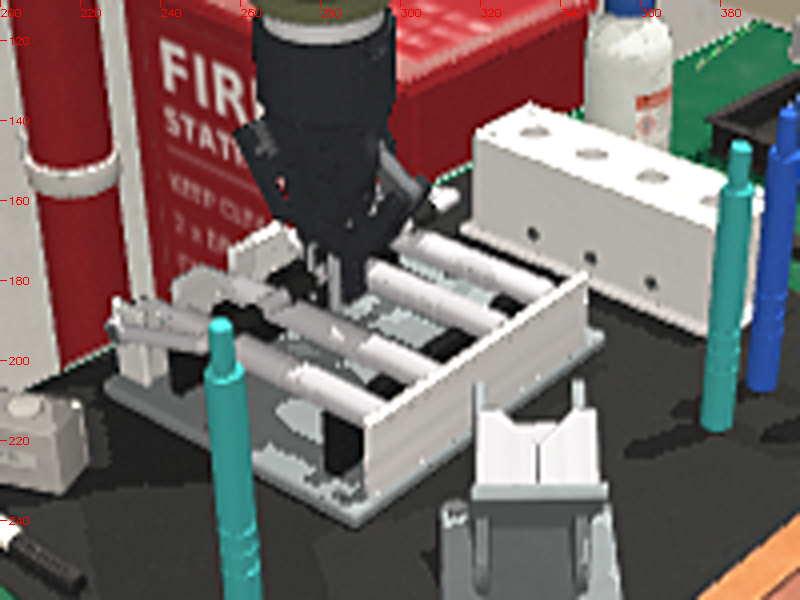

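Run:
```python
from bench import arm,readout,viewer; from h import *
arm.movel(car([20.5,-.5,44.5]),rate=30); arm.grip(30); print(arm.movel(car([20,-.5,95]),rate=100,guard=15)); arm.grip(0,40)
h=arm.movel(car([20,-.5,62]),rate=30,guard=8); arm.wait(.1)
s=readout.read_state(); print(h,(Rz(CYAW).T@(np.array(s['position'])-CAR)).round(1),s['ft_force'].round(1),s['opening'],s['time_s'])
```

```text
False
True [19.9 -0.5 70.8] [-1.8 -1.8  8.2] -0.08865364819398526 88.5083
```

Run:
```python
from bench import arm,readout,viewer; from h import *
p=np.array(readout.read_state()['position'])
h=arm.movel(p-[0,0,5],rate=15,guard=10); arm.wait(.2)
s=readout.read_state(); print(h,(Rz(CYAW).T@(np.array(s['position'])-CAR)).round(1),s['ft_force'].round(1))
arm.movel(car([20,-.5,240]),rate=200); arm.wait(.2)
im=viewer.grab_frame('wrist'); cv2.imwrite('pics/o_w.png',im[:,:,::-1])
q=readout.read_state()['q']; 
arm.goto([250,420,300],frame([0,0,-1],cdir([-1,0,0]))); arm.wait(.5)
t=viewer.grab_frame('side'); crop(t,200,110,400,260,'pics/o_s.png')
t=viewer.grab_frame('top'); crop(t,230,160,390,300,'pics/o_t.png')
print(readout.read_state()['time_s'])
```

```text
True [19.9 -0.5 70.8] [-1.9 -1.   9.5]
91.8167
```

View pics/o_s.png

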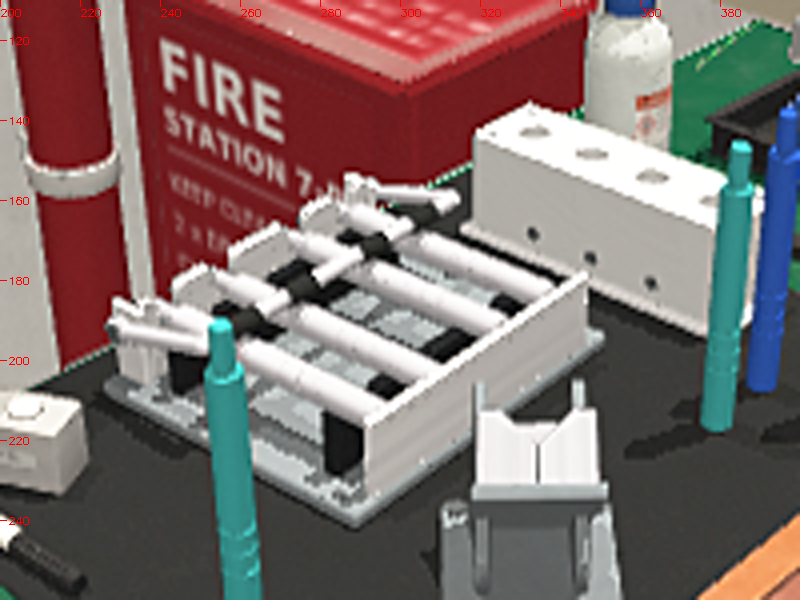

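View pics/o_t.png

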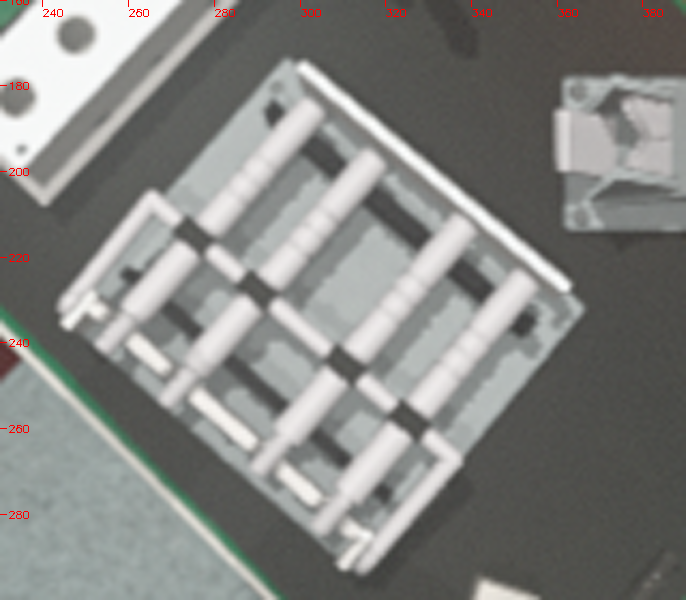

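View pics/o_w.png

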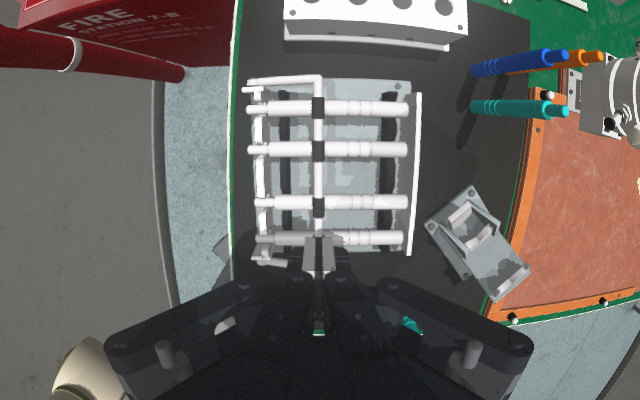

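Run:
```python
from bench import order,readout; print(readout.read_state()['time_s'],readout.read_state()['ft_force']); print(order.job_done())
```

```text
91.8167 [-0.09346385 -0.05461378  0.98389424]
the job is handed in; nothing more can be done
None
```

The job is handed in at 91.8 s of the 210 s allowed. All three pillars from the stand (two spigot up, one spigot down) are packed, the one already in seat 3 is still there, and the keeper is down. No verdict is reported.

**What I did:** I swung the keeper open. I drew each pillar by its upper end, laid it in the V-rest and let go. I then took it across the middle and seated it: the spigot-up pillars in seats 0 and 1, the spigot-down one in seat 2. Last, I swung the keeper shut.

**Last checks:**
- The wrist, top and side pictures show four pillars flat in the seats with their spigots through the comb slots. The arm is well clear and the tool reads under 1 N.
- The far end of the keeper bar is within about half a pixel of its starting, fully down place in the top and side pictures.

**Checks that disagreed:**
- Pressing on the keeper bar met a firm stop at 70.8 mm, against the 68 mm I expected for the bar's top. It did not give any further at about 9 N, and I put the difference down to fingertip and calibration error.
- The V-rest had been knocked about 20 mm towards the robot's right before the first laying. The refit from one picture was still about 4 mm off, and I corrected it from contact and a second picture.
- The spigot-down pillar stopped about 6 mm short of the V-rest's stop plate, within the 20 mm allowed. I allowed for it when seating.
- Seating the spigot-down pillar reached 26.6 N on the wrist, higher than for the other two but well under the limit.

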